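# Hang the paint samples to dry and close up the touch-up bottles

## Robot

A 6-joint arm with a two-finger parallel gripper is mounted at the origin on the work surface. World frame = base frame: x ahead of the robot, y to its left, z up, the work surface at z = 0. Lengths are in mm, angles in rad, forces in N, time in s.
With the tool pointing down it reaches from about 300 to 775 mm from the base axis. Payload 14.6 kg.
Tool frame: the origin (TCP) lies between the finger pads; the fingertips stand 19 mm ahead of it and the grasp point (between the pads) is the TCP; x points along the fingers, y is the direction in which the jaws open and shut, and the axes are right-handed (so a half turn about x gives the same grasp; the last joint's range is limited). The gripper opens to 94 mm and grips with 3 to 60 N. Pads are 16 mm wide; open, the fingers measure 119 mm over their backs; the gripper's body (75 mm by 177 mm) begins 78 mm behind the grasp point.
Start: joints at [1.187, 0.3, 1.521, -0, 1.321, -0.067], TCP at [171.337, 522.621, 224.446] pointing down, gripper open.
Joint ranges: [-3.03, 3.03], [-0.79, 2.21], [0.23, 2.52], [-1.04, 4.18], [0, 3.07], [-2.55, 2.55]. Speed limits (rad/s): [2.22, 2.22, 2.57, 3.14, 3.14, 3.14].

## Interface

Orientations are given as [roll, pitch, yaw] about the fixed x, y, z axes, in that order (R = Rz(yaw) Ry(pitch) Rx(roll)).
In Python, from cell import manip gives the robot as it stands.
- The arm moves only by the tool jog_arm, never from a script. Its argument "series" is one flat list of numbers, 7 for each row, row after row: the turn, a rotation vector about the world's x, y, z in rad, then the shift along the world's x, y, z in m, then the opening, from -1 (shut) to 1 (fully open). A call has 1 to 20 rows; each row is the pose to reach, as a shift and turn from the pose commanded when the call began; what a row does not reach only later rows make up. A row lasts 1/8 s, in which the tool goes at most 62.5 mm and 10.7 degrees, less where a joint would pass 70% of its speed; a pose out of reach is approached as far as the arm can. A call with a gripper value outside its range is refused whole. The fingers move at their own pace and stop on an object; "squeeze" is the grip in N (left out, the last holds). Time passes only in rows, so rows that repeat a pose let the fingers close. It gives the time, the measured TCP pose, the force and the opening at its end, in the units of the state.
- manip.read_state(): the state, without advancing time (a new reading comes with each control period).
- manip.camera(name): name is "side" or "top" or "wrist"; returns a dict with "color" (480x640x3 uint8, blue, green, red), "range_z" (480x640 float32, mm along the optical axis (not along the pixel's ray), 0 where there is no reading), "fx", "fy", "cx", "cy" (pixels), "pose" (4x4, takes a point from camera to world coordinates); the wrist camera has in their place "mount" (4x4, takes a point from camera to tool coordinates, whose origin is the TCP and whose axes are the tool frame's). Camera axes: x right, y down, z forward; pixel columns grow to the right and rows downward; lengths in mm; the calibration is good to about 2 mm. The wrist camera is an equidistant fisheye: a pixel r from the principal point sees the ray r / f radians off the axis. A picture is of the moment at which its call begins: read the wrist's pose just before it.
- manip.sign_off(): hands the job in, once; it reports no verdict.
The state is a dict: "clock": time; "joints": joint angles; "qd": joint speeds; "effort": joint torques, N m; "eef_pos": TCP position; "eef_rot": TCP orientation; "wrist_force": force on the tool from outside, world axes, zero at the start; "moment": the same for the moment, N m; "finger_gap": finger opening in mm.
Only numpy, scipy, OpenCV 4.12 (cv2) and the standard library are available. Lean on these libraries where they do the work, as an engineer would, in place of code of your own. Each camera call takes 0.05 s, during which the arm holds its last target.

## Task

Press the caps of the four touch-up bottles fully home, and push the orange stop of the drying rail down, then hang every paint sample carrier standing on the bench on the rail: hook it on at the bare end and slide it along, never lifting it over the warm-air panel, until its hook is centred over the ring of its own colour. When they all hang there, pull the stop fully up again to keep them in, and only when all this is done switch the dryer on by throwing its lever fully over, away from you. Leave the other things on the bench where they are.

Things in the scene. Friction and masses are not known exactly. Their poses are not given: they have to be found in the camera images.
- dryer: Fixed drying rail: 12 mm round steel bar along this body's y from y = -0.31 to 0.25, axis 170 mm above the bench, on end posts 16 mm square, 185 mm high. Grey slatted warm-air panel under it: 130 mm (x), 38 mm high, y -0.29 to -0.02. From y 0.05 to 0.23 (robot's left) is the bare loading end. Origin on the bench under the rail; the orange stop crosses at y = 0.02.
- red_mark: The red mark: red ring 8 mm wide, 15 mm diameter, painted on the rail above the panel; a red tile on each long side of the panel shows the same place (look only, cannot be bumped). Origin on the rail's axis at the ring's middle, 170 mm up; y along the rail, z up. The marks are about 72 mm apart, their order varies.
- red_sample: Loose red paint sample carrier, 145 mm high, 130 g (may be absent). Origin under its foot, straight below the hook; 72 mm above the bench when hung. Hook: upside-down U, 24 wide (y), inner top a vee, apex z 105; legs at x -13 and +13, 20 clear between, free leg 26 long. Black grip tab on top: 8 thick (x), 28 wide (y), z 111 to 145. Plate 52 wide (y) at x -13. Foot 70 (x) x 52 (y). Hangs level.
- yellow_mark: The yellow mark: yellow ring 8 mm wide, 15 mm diameter, painted on the rail above the panel; a yellow tile on each long side of the panel shows the same place (look only, cannot be bumped). Origin on the rail's axis at the ring's middle, 170 mm up; y along the rail, z up. The marks are about 72 mm apart, their order varies.
- yellow_sample: Loose yellow paint sample carrier, 145 mm high, 130 g (may be absent). Origin under its foot, straight below the hook; 72 mm above the bench when hung. Hook: upside-down U, 24 wide (y), inner top a vee, apex z 105; legs at x -13 and +13, 20 clear between, free leg 26 long. Black grip tab on top: 8 thick (x), 28 wide (y), z 111 to 145. Plate 52 wide (y) at x -13. Foot 70 (x) x 52 (y). Hangs level.
- blue_mark: The blue mark: blue ring 8 mm wide, 15 mm diameter, painted on the rail above the panel; a blue tile on each long side of the panel shows the same place (look only, cannot be bumped). Origin on the rail's axis at the ring's middle, 170 mm up; y along the rail, z up. The marks are about 72 mm apart, their order varies.
- blue_sample: Loose blue paint sample carrier, 145 mm high, 130 g (may be absent). Origin under its foot, straight below the hook; 72 mm above the bench when hung. Hook: upside-down U, 24 wide (y), inner top a vee, apex z 105; legs at x -13 and +13, 20 clear between, free leg 26 long. Black grip tab on top: 8 thick (x), 28 wide (y), z 111 to 145. Plate 52 wide (y) at x -13. Foot 70 (x) x 52 (y). Hangs level.
- green_mark: The green mark: green ring 8 mm wide, 15 mm diameter, painted on the rail above the panel; a green tile on each long side of the panel shows the same place (look only, cannot be bumped). Origin on the rail's axis at the ring's middle, 170 mm up; y along the rail, z up. The marks are about 72 mm apart, their order varies.
- green_sample: Loose green paint sample carrier, 145 mm high, 130 g (may be absent). Origin under its foot, straight below the hook; 72 mm above the bench when hung. Hook: upside-down U, 24 wide (y), inner top a vee, apex z 105; legs at x -13 and +13, 20 clear between, free leg 26 long. Black grip tab on top: 8 thick (x), 28 wide (y), z 111 to 145. Plate 52 wide (y) at x -13. Foot 70 (x) x 52 (y). Hangs level.
- red_cap_top (a point): Centre of the top of the red paint bottle's push-on cap: black, 25 mm diameter, 22 mm high, red dot on top. 86.5 mm above the bench when fully home (rigid there), up to 10 mm higher when loose; slides straight down against about 5 N, stays where left. Four bottles stand 48 mm apart along y of this frame in a fixed wooden holder 60 x 195 x 30 mm.
- yellow_cap_top (a point): Centre of the top of the yellow paint bottle's push-on cap: black, 25 mm diameter, 22 mm high, yellow dot on top. 86.5 mm above the bench when fully home (rigid there), up to 10 mm higher when loose; slides straight down against about 5 N, stays where left. Four bottles stand 48 mm apart along y of this frame in a fixed wooden holder 60 x 195 x 30 mm.
- blue_cap_top (a point): Centre of the top of the blue paint bottle's push-on cap: black, 25 mm diameter, 22 mm high, blue dot on top. 86.5 mm above the bench when fully home (rigid there), up to 10 mm higher when loose; slides straight down against about 5 N, stays where left. Four bottles stand 48 mm apart along y of this frame in a fixed wooden holder 60 x 195 x 30 mm.
- green_cap_top (a point): Centre of the top of the green paint bottle's push-on cap: black, 25 mm diameter, 22 mm high, green dot on top. 86.5 mm above the bench when fully home (rigid there), up to 10 mm higher when loose; slides straight down against about 5 N, stays where left. Four bottles stand 48 mm apart along y of this frame in a fixed wooden holder 60 x 195 x 30 mm.
- stop (a joint): Height of the carrier stop, m: 0 = pushed down (open: its arm lies 50 mm high, below the feet of hung carriers, which are 72 mm up), 0.045 = pulled up (its arm, 10 mm wide, under the rail at y = 0.02 of the dryer, bars their way). Moves straight up and down against about 5 N, stays where left.
- stop_top (a point): Top centre of the orange knob of the stop (28 mm diameter, 25 mm high), on the far side of the rail, 95 mm from its axis; 90 mm above the bench when down, 135 mm when up. The orange arm runs from it under the rail, its top 40 mm below the knob's top. Axes as the dryer's.
- switch (a joint): Angle of the switch lever, rad: 0 = off, leaning 0.5 from upright towards the robot; 1.0 = on, leaning 0.5 away. Stays where left; about 1 N at the ball moves it. On a fixed blue block 70 mm along the throw, 50 across, 25 high, turned up to 0.25 rad from straight ahead.
- switch_tip (a point): Centre of the white ball (26 mm) on the 80 mm lever, 92 mm above the bench at either end of its throw, 102 mm half-way. The lever pivots 22 mm above the bench over the block's middle. The point's y is the level hinge axis; the lever is thrown square to it, away from the robot.
- tape_roll: Loose roll of yellow masking tape, 90 mm across, 24 mm high. Bystander, to be left alone. Origin at its underside.
- sanding_block: Loose cork sanding block, 110 x 55 x 28 mm. Bystander, to be left alone. Origin at its underside.
- filler_tin: Loose tin, 72 mm across, 85 mm high. Bystander, to be left alone. Origin at its underside.
- spray_can: Loose spray can, 60 mm across, 170 mm high. Bystander, to be left alone. Origin at its underside.
- screwdriver: Loose screwdriver lying on the bench. Bystander, to be left alone. Origin at its underside.
- wrench: Loose wrench lying on the bench. Bystander, to be left alone. Origin at its underside.
- mixing_cup: Loose white mixing cup, 74 mm across, 80 mm high. Bystander, to be left alone. Origin at its underside.
Mind the look-alikes: they are no part of the job. What is shaped like the green_sample but turquoise is not meant. What is shaped like the red_sample but purple is not meant.

How it is judged:
By the outcome, as a careful person would: the job done as asked, in the order asked, and still so for the second after the job is handed in, with the robot touching nothing.
Of red_sample, yellow_sample, blue_sample, green_sample only 3 to 4 are there at a start; the rules pass over those that are not, and their reading is None.
At some moment in a run one of red_sample, yellow_sample, blue_sample, green_sample may be knocked a few centimetres aside while the robot is not near it.
It also fails if it takes over 210 s, if anything falls off the work surface, if the arm or the gripper's body presses on something with over 40 N, if the wrist force passes 120 N, or if a joint passes its speed limit or range.

## Working session

There is one attempt and no reset: what is moved stays moved. The work goes in short steps, Python scripts to look and compute and a tool call to move; the robot and the scene stay as the last step left them, time stands still between calls to the robot, and variables do not carry over. Pictures are saved under pics/ and viewed, and the job is handed in when it is done.

Besides the shell and the picture viewer there is one more tool, called after "Emit:" by a JSON object that holds its "name" and its "arguments". jog_arm: Moves the arm, as the interface text tells. Its arguments: {"type":"object","properties":{"series":{"type":"array","items":{"type":"number"}},"squeeze":{"type":"number"}},"required":["series"]}

```bash
ls; mkdir -p pics
python3 - <<'E'
from cell import manip
import cv2,numpy as np
print(manip.read_state())
for n in ['side','top','wrist']:
    c=manip.camera(n); cv2.imwrite(f'pics/{n}0.png',c['color'])
    np.savez(f'pics/{n}0.npz',**c)
    print(n,c['fx'],c['fy'],c['cx'],c['cy'],np.round(c.get('pose',c.get('mount')),3).tolist())
E
```

```text
pics
{'clock': 0.0, 'joints': array([ 1.18739012e+00,  3.00487979e-01,  1.52157538e+00, -1.76910248e-05,
        1.32069167e+00, -6.66166794e-02]), 'qd': array([-5.82419927e-04,  1.37002816e-03,  1.90675581e-04,  1.33557548e-04,
       -1.76059407e-04, -5.88345812e-05]), 'effort': array([ 1.60855368e-03, -5.31804156e+01, -3.52741027e+01,  7.08844280e-02,
        2.42916163e-02, -1.35237083e-04]), 'eef_pos': array([171.26133673, 522.40678879, 223.87946864]), 'eef_rot': array([-1.62267235,  1.56963382, -1.93945749]), 'wrist_force': array([-0.26336125, -0.77933867,  0.4847105 ]), 'moment': array([-0.0271332 , -0.06953851,  0.0428617 ]), 'finger_gap': 94.3052833710978}
side 467.1345831901446 467.1345831901446 320.2830833215231 237.02430860890473 [[-0.949, -0.218, 0.228, 325.033], [-0.315, 0.674, -0.668, 575.405], [-0.008, -0.706, -0.708, 777.572], [0.0, 0.0, 0.0, 1.0]]
top 575.3220039229275 575.3220039229275 322.05102992220446 240.48396408916517 [[0.011, -0.986, 0.168, 309.572], [-1.0, -0.015, -0.022, -17.693], [0.024, -0.168, -0.985, 1476.869], [0.0, 0.0, 0.0, 1.0]]
wrist 371.64829954431775 371.64829954431775 317.2473533848346 240.22919515410453 [[-0.001, -0.261, 0.965, -161.712], [1.0, -0.0, 0.0, 0.789], [0.0, 0.965, 0.261, -76.658], [0.0, 0.0, 0.0, 1.0]]
```

View pics/top0.png

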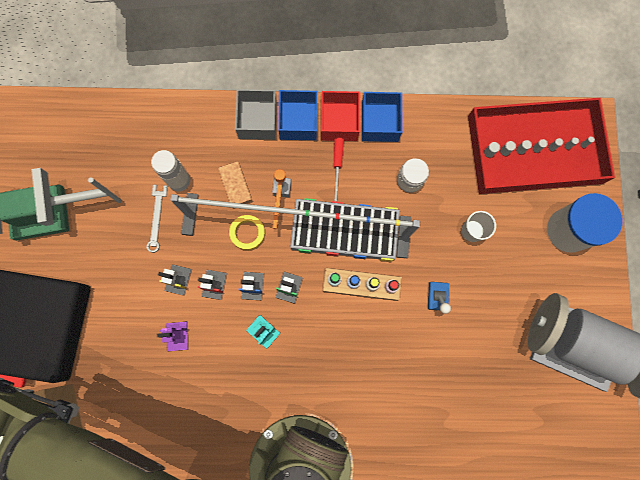

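View pics/side0.png

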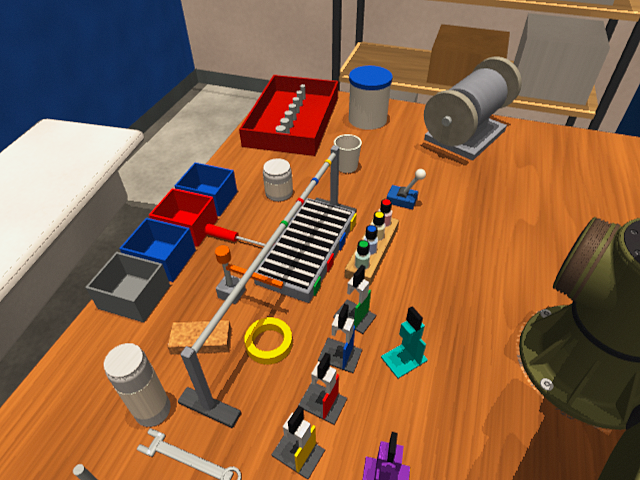

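View pics/wrist0.png

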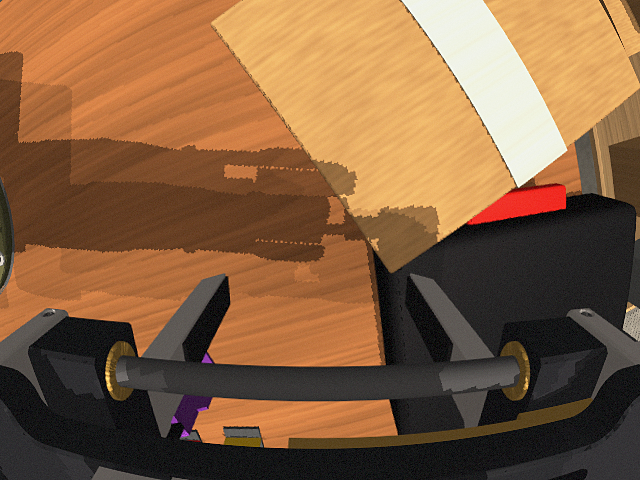

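The top view shows samples yellow (175,278), red (212,284), blue (252,286) and green (289,287). The decoys are purple (175,335) and turquoise (263,331), with caps at (335–394, 280), the stop knob at (280,176) and the switch ball at (445,308). The rail runs from (175,198) to (417,224), with rings near x = 307, 337, 368 and 398. Next I zoom in.

```bash
cat > h.py <<'E'
import numpy as np,cv2
def load(n): return dict(np.load(n))
def ray(c,u,v):
    d=np.array([(u-c['cx'])/c['fx'],(v-c['cy'])/c['fy'],1.0]); T=c['pose']
    return T[:3,3],T[:3,:3]@d
def onz(c,u,v,z):
    o,d=ray(c,u,v); return o+d*(z-o[2])/d[2]
def cloud(c):
    v,u=np.mgrid[0:480,0:640]; z=c['range_z'].astype(float)
    P=np.stack([(u-c['cx'])/c['fx']*z,(v-c['cy'])/c['fy']*z,z],-1)
    W=P@c['pose'][:3,:3].T+c['pose'][:3,3]; W[z<=0]=np.nan
    return W
def proj(c,p):
    T=np.linalg.inv(c['pose']); q=T[:3,:3]@np.asarray(p,float)+T[:3,3]
    return c['fx']*q[0]/q[2]+c['cx'],c['fy']*q[1]/q[2]+c['cy']
E
python3 - <<'E'
from h import *
c=load('pics/top0.npz')['color']
cv2.imwrite('pics/t1.png',cv2.resize(c[245:365,145:305],None,fx=5,fy=5,interpolation=cv2.INTER_CUBIC))
cv2.imwrite('pics/t2.png',cv2.resize(c[160:320,265:465],None,fx=4,fy=4 if 0 else 3.7,interpolation=cv2.INTER_CUBIC))
s=load('pics/side0.npz')['color']
cv2.imwrite('pics/s1.png',cv2.resize(s[260:480,260:460],None,fx=2.7,fy=2.7,interpolation=cv2.INTER_CUBIC))
cv2.imwrite('pics/s2.png',cv2.resize(s[130:330,200:440],None,fx=3,fy=3,interpolation=cv2.INTER_CUBIC))
E
```

```text
(no output)
```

View pics/t1.png

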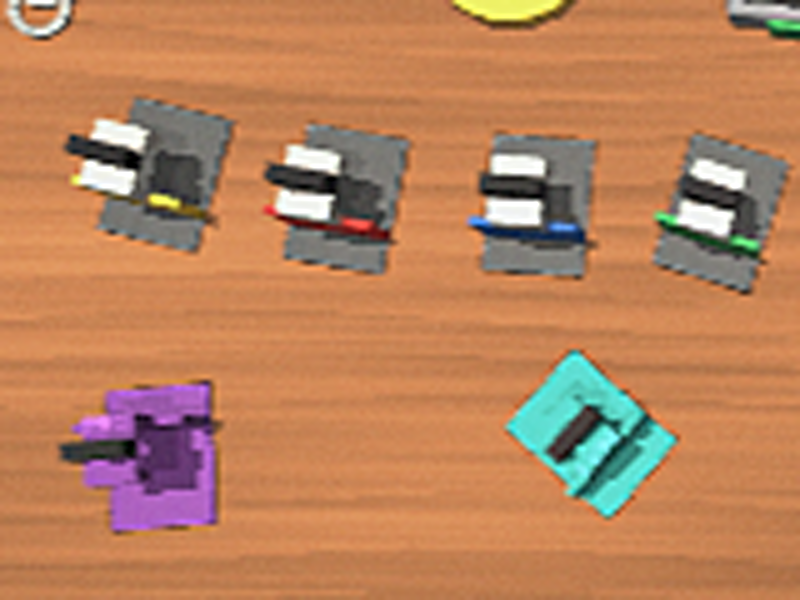

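View pics/t2.png

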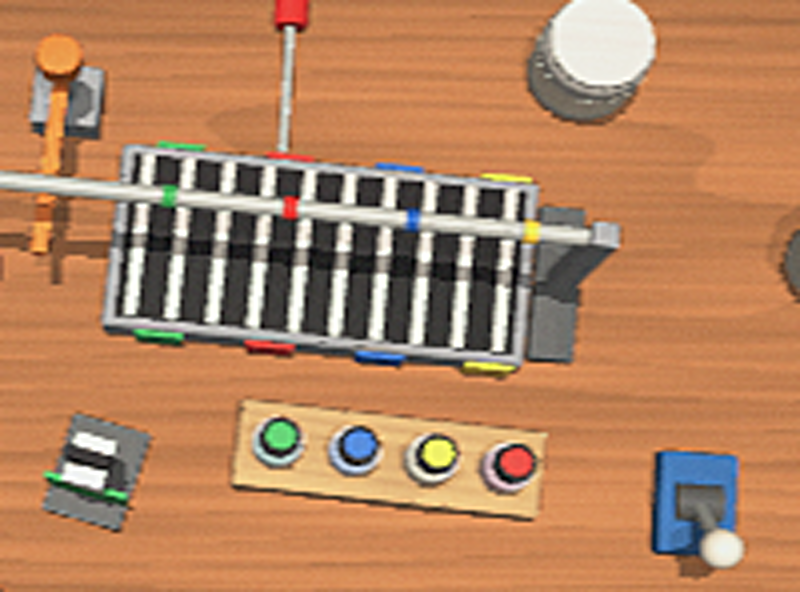

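View pics/s1.png

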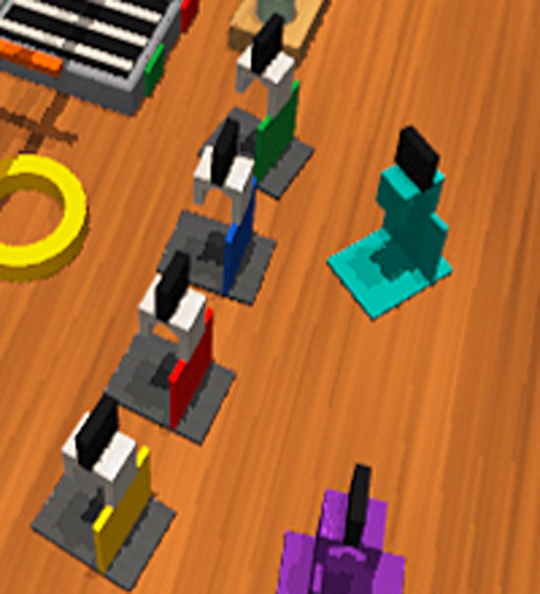

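View pics/s2.png

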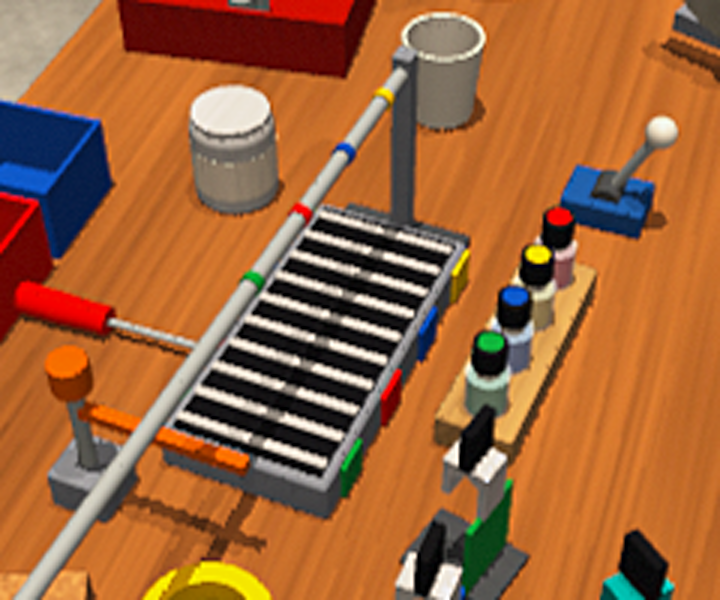

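Run:
```python
from h import *
t=load('pics/top0.npz'); s=load('pics/side0.npz')
for nm,c in (('top',t),('side',s)):
    W=cloud(c); hsv=cv2.cvtColor(c['color'],cv2.COLOR_BGR2HSV)
    print(nm)
    # bench check
    m=(np.abs(W[...,2])<8); print('bench z med',np.nanmedian(W[...,2][m]), m.sum())
    # tabs
    z=W[...,2]; g=hsv[...,2]<70
    X,Y=W[...,0],W[...,1]
    m=g&(z>122)&(z<152)&(X>250)&(X<560)&(Y>60)&(Y<480)
    n,l,st,ce=cv2.connectedComponentsWithStats(m.astype(np.uint8))
    for i in range(1,n):
        if st[i,4]<8: continue
        P=W[l==i]; 
        print('tab',st[i,4],ce[i].round(1),P.mean(0).round(1),'z',P[:,2].min().round(0),P[:,2].max().round(0))
    # rail
    m=(z>160)&(z<185)&(X>350)&(X<750)&(Y>-300)&(Y<420)
    P=W[m]; print('rail pts',m.sum())
    if m.sum():
        a=np.polyfit(P[:,1],P[:,0],1)
        for _ in range(5):
            r=P[:,0]-np.polyval(a,P[:,1]); P=P[np.abs(r)<12]; a=np.polyfit(P[:,1],P[:,0],1)
        print('x=a*y+b',a,'y',P[:,1].min(),P[:,1].max(),'z',np.percentile(P[:,2],[5,50,95]))
    # saturated colours
    for col,(lo,hi) in dict(red=(0,6),orange=(7,16),yellow=(24,34),green=(45,75),turq=(80,95),blue=(100,120),purple=(130,160)).items():
        mm=(hsv[...,0]>=lo)&(hsv[...,0]<=hi)&(hsv[...,1]>150)&(hsv[...,2]>70)&(X>250)&(X<760)&(Y>-350)&(Y<480)&(z>25)
        n,l,st,ce=cv2.connectedComponentsWithStats(mm.astype(np.uint8))
        for i in range(1,n):
            if st[i,4]<6: continue
            P=W[l==i]; print(col,st[i,4],ce[i].round(1),np.median(P,0).round(1),'z',P[:,2].min().round(0),P[:,2].max().round(0))
```

```text
top
bench z med -0.014375624999502179 175679
tab 50 [164.9 274.9] [451.3 316.  142.2] z 123.0 151.0
tab 47 [205.  280.3] [440.1 223.2 141.7] z 123.0 150.0
tab 44 [247.2 281.7] [438.2 125.6 141.3] z 123.0 150.0
tab 29 [260.2 331.3] [324.9  92.3 141.2] z 125.0 152.0
tab 47 [164.4 334.6] [315.1 309.2 142.5] z 125.0 150.0
rail pts 1784
x=a*y+b [1.20393369e-01 6.00190832e+02] y -217.50453779568605 59.30803965546221 z [169.17460517 174.87360533 179.13881758]
red 17 [337.2 202. ] [657.  -86.7  33.5] z 28.0 37.0
red 20 [337.1 215.6] [590.9 -80.5 174.7] z 39.0 179.0
red 22 [332.2 252.9] [524.5 -75.   31. ] z 25.0 38.0
red 48 [393.7 284.4] [ 441.7 -222.7   92.6] z 87.0 99.0
red 20 [216.6 290. ] [424.6 208.1  69.1] z 25.0 75.0
orange 202 [279.3 183.4] [688.4  59.  128.1] z 32.0 141.0
orange 65 [275.7 220.2] [597.   65.7  93.4] z 85.0 100.0
yellow 17 [391.1 207.6] [ 645.1 -226.2   33.3] z 27.0 37.0
yellow 9 [397.6 221.8] [ 578.3 -221.   177.3] z 174.0 180.0
yellow 14 [385.5 258.5] [ 511.9 -211.2   33.4] z 27.0 43.0
yellow 7 [371.6 282. ] [ 446.2 -167.7   94.9] z 90.0 102.0
yellow 9 [376.9 282.3]
[... 2844 characters left out ...]
-9.6 174.6] z 170.0 177.0
green 51 [363.1 243.7] [456.4 -79.4  93. ] z 90.0 95.0
green 31 [316.5 281.7] [531.5  -3.1  30.7] z 27.0 34.0
green 8 [368.9 291.6] [417.5  19.2  71. ] z 70.0 80.0
green 37 [356.2 311.1] [430.5  63.3  60.7] z 26.0 72.0
turq 179 [407.3 331.6] [330.1 107.3 107.6] z 78.0 112.0
turq 130 [420.3 343.2] [305.3  98.1  59. ] z 25.0 128.0
blue 18 [315.3 179.7] [ 581.4 -150.1  174.3] z 170.0 176.0
blue 47 [371.1 228.4] [ 451.2 -127.7   93.8] z 91.0 96.0
blue 26 [342.2 237. ] [ 518.3 -143.3   31. ] z 28.0 34.0
blue 106 [347.3 348.1] [424.8 144.6  49.1] z 26.0 77.0
purple 167 [383.2 450.9] [325.  314.8 108.9] z 73.0 113.0
purple 245 [392.  460.6] [306.7 323.1 107.5] z 42.0 146.0
```

```bash
cat > samp.py <<'E'
from h import *
HUE=dict(red=((0,6),(172,180)),yellow=((22,34),),blue=((100,122),),green=((45,78),))
def meas(t,s,guess,verbose=True):
    """guess: dict colour->(x,y) of tab; returns dict (x,y,yaw)"""
    out={}
    for col,(gx,gy) in guess.items():
        est=[]
        for nm,c in (('top',t),('side',s)):
            W=cloud(c); hsv=cv2.cvtColor(c['color'],cv2.COLOR_BGR2HSV)
            near=(np.hypot(W[...,0]-gx,W[...,1]-gy)<45)
            z=W[...,2]
            tab=near&(hsv[...,2]<75)&(z>118)&(z<155)
            P=W[tab]
            # white hook
            wh=near&(hsv[...,1]<60)&(hsv[...,2]>150)&(z>95)&(z<122)
            H=W[wh]
            h=np.zeros(z.shape,bool)
            for lo,hi in HUE[col]: h|=(hsv[...,0]>=lo)&(hsv[...,0]<=hi)
            pl=near&h&(hsv[...,1]>110)&(z>15)&(z<82)
            Q=W[pl]; yaws={}
            if len(P)>5:
                d=P[:,:2]-P[:,:2].mean(0); _,sv,vt=np.linalg.svd(d,full_matrices=False); v=vt[0]*np.sign(vt[0][1]); yaws['tab']=np.arctan2(-v[0],v[1])
            if len(Q)>5:
                d=Q[:,:2]-np.median(Q[:,:2],0); _,sv,vt=np.linalg.svd(d,full_matrices=False); v=vt[0]*np.sign(vt[0][1]); yaws['plate']=np.arctan2(-v[0],v[1])
            f=lambda A:None if len(A)<4 else ((A.min(0)+A.max(0))/2).round(1).tolist()
            g=lambda A:None if len(A)<4 else (np.median(A,0)).round(1).tolist()
            print(col,nm,'tab',len(P),g(P),f(P),'hook',len(H),g(H),'plate',len(Q),g(Q),{k:round(float(v),3) for k,v in yaws.items()})
E
python3 - <<'E'
from samp import *
t=load('pics/top0.npz'); s=load('pics/side0.npz')
meas(t,s,dict(yellow=(451,319),red=(440,226),blue=(438,128),green=(438,40)))
# triangulate helper
def tri(a,b):
    o1,d1=ray(t,*a);o2,d2=ray(s,*b)
    A=np.stack([d1,-d2],1);k=np.linalg.lstsq(A,o2-o1,rcond=None)[0]
    p,q=o1+k[0]*d1,o2+k[1]*d2; return ((p+q)/2).round(1),np.linalg.norm(p-q).round(1)
R=dict(green=((306.6,212.5),(284.6,222.7)),red=((337.1,215.6),(300.7,200.3)),blue=((367.7,218.7),(315.3,179.7)),yellow=((397.6,221.8),(327.5,160.5)))
for k,v in R.items(): print(k,tri(*v),onz(t,*v[0],175.8).round(1))
# ball & knob
for nm,c in (('top',t),('side',s)):
    W=cloud(c);hsv=cv2.cvtColor(c['color'],cv2.COLOR_BGR2HSV)
    m=(hsv[...,1]<50)&(hsv[...,2]>150)&(np.hypot(W[...,0]-395,W[...,1]+352)<50)&(W[...,2]>75)
    n,l,st,ce=cv2.connectedComponentsWithStats(m.astype(np.uint8))
    for i in range(1,n):
        if st[i,4]>5: print(nm,'ball',st[i],ce[i],np.median(W[l==i],0).round(1))
    m=(hsv[...,0]>5)&(hsv[...,0]<18)&(hsv[...,1]>150)&(W[...,2]>105)&(np.hypot(W[...,0]-695,W[...,1]-60)<40)
    n,l,st,ce=cv2.connectedComponentsWithStats(m.astype(np.uint8))
    for i in range(1,n):
        if st[i,4]>20:
            P=W[l==i]; T=P[P[:,2]>131]; print(nm,'knob',st[i],P.mean(0).round(1),'top',T.mean(0).round(1),T.min(0).round(1),T.max(0).round(1))
    mm=(hsv[...,0]>=100)&(hsv[...,0]<=122)&(hsv[...,1]>110)&(W[...,2]>15)&(np.hypot(W[...,0]-420,W[...,1]+335)<60)
    P=W[mm]; print('block',mm.sum(),P.mean(0).round(1)); 
    v,u=np.nonzero(mm); print(P[[u.argmin(),u.argmax(),v.argmin(),v.argmax()]].round(0).tolist())
E
```

```text
yellow top tab 52 [450.9, 315.3, 144.0] [451.7, 316.9, 136.2] hook 92 [447.4, 317.4, 111.3] plate 20 [434.9, 302.0, 67.4] {'tab': -0.215, 'plate': -0.225}
yellow side tab 238 [450.5, 321.8, 141.2] [451.7, 319.4, 131.8] hook 179 [444.3, 321.2, 109.1] plate 185 [438.2, 326.7, 44.3] {'tab': -0.251, 'plate': -0.232}
red top tab 53 [440.4, 222.9, 142.9] [440.4, 225.1, 134.3] hook 93 [436.5, 225.1, 110.8] plate 42 [425.9, 214.6, 51.3] {'tab': -0.131, 'plate': -0.129}
red side tab 184 [439.4, 230.5, 141.0] [440.4, 227.2, 131.7] hook 148 [433.4, 229.2, 109.2] plate 257 [427.2, 235.9, 47.6] {'tab': -0.186, 'plate': -0.17}
blue top tab 52 [437.4, 125.6, 143.2] [438.3, 126.2, 135.9] hook 88 [433.2, 127.0, 110.6] plate 44 [424.7, 119.1, 51.5] {'tab': -0.081, 'plate': -0.041}
blue side tab 148 [437.3, 133.0, 140.2] [438.5, 128.6, 132.4] hook 130 [432.2, 129.5, 109.3] plate 167 [424.6, 142.5, 46.6] {'tab': -0.117, 'plate': -0.086}
green top tab 51 [435.8, 33.4, 143.5] [435.7, 33.6, 134.5] hook 89 [432.0, 34.3, 110.2] plate 37 [421.4, 34.3, 58.0] {'tab': -0.27, 'plate': -0.293}
green side tab 150 [
[... 385 characters left out ...]
9,  175.3]), np.float64(0.6)) [ 578.3 -220.7  175.8]
top ball [441 303   9  10  72] [444.98611111 307.81944444] [ 385.1 -343.4  102.7]
top knob [275 169  11  14 119] [697.1  56.3 132.3] top [698.6  56.7 135.1] [685.1  43.7 131.1] [712.7  68.1 141.5]
block 330 [ 424.8 -342.3   24.9]
[[435.0, -324.0, 17.0], [453.0, -372.0, 21.0], [455.0, -326.0, 21.0], [387.0, -332.0, 22.0]]
side ball [416 169  10   8  48] [420.54166667 172.35416667] [ 384.7 -340.   101.8]
side knob [215 246  16  19 236] [695.7  63.  126.7] top [698.1  59.6 132.8] [684.4  47.  131. ] [711.1  73.7 135.1]
block 327 [ 419.6 -338.5   22.3]
[[456.0, -333.0, 20.0], [387.0, -369.0, 21.0], [451.0, -366.0, 25.0], [390.0, -319.0, 16.0]]
```

```bash
cat > st.py <<'E'
from cell import manip
from scipy.spatial.transform import Rotation as Ro
import numpy as np
def st():
    s=manip.read_state(); R=Ro.from_euler('xyz',s['eef_rot']).as_matrix()
    print('t',round(s['clock'],2),'tcp',s['eef_pos'].round(1),'tx',R[:,0].round(3),'ty',R[:,1].round(3),'yawY',round(float(np.arctan2(R[1,1],R[0,1])),3),'tz',R[:,2].round(2),'F',s['wrist_force'].round(1),'gap',round(s['finger_gap'],1),'j6',s['joints'].round(2))
    return s,R
E
python3 - <<'E'
from st import *
st()
from h import *
t=load('pics/top0.npz');W=cloud(t);hsv=cv2.cvtColor(t['color'],cv2.COLOR_BGR2HSV)
m=(hsv[...,0]>=100)&(hsv[...,0]<=122)&(hsv[...,1]>110)&(np.abs(W[...,2]-25)<5)&(np.hypot(W[...,0]-420,W[...,1]+335)<60)
v,u=np.nonzero(m)
for U,V in ((u,v),):
    P=np.array([onz(t,a,b,25)[:2] for a,b in zip(U,V)],np.float32)
    print(cv2.minAreaRect(P))
    # left & right edges
    for r in range(v.min(),v.max()+1,3):
        uu=u[v==r]; print(r,onz(t,uu.min()-.5,r,25).round(1)[:2],onz(t,uu.max()+.5,r,25).round(1)[:2])
E
```

```text
t 0.15 tcp [171.3 522.5 224. ] tx [-0.    -0.001 -1.   ] ty [ 0.312  0.95  -0.001] yawY 1.254 tz [ 0.95 -0.31 -0.  ] F [-0.2  0.3  0.2] gap 93.7 j6 [ 1.19  0.3   1.52  0.    1.32 -0.07]
((420.0284423828125, -346.1901550292969), (47.336544036865234, 69.07060241699219), 85.62016296386719)
282 [ 454.7 -323.8] [ 454.9 -344.3]
285 [ 447.  -323.7] [ 447.6 -369.6]
288 [ 439.4 -323.5] [ 440. -372.]
291 [ 431.8 -323.4] [ 432.4 -371.8]
294 [ 424.2 -323.2] [ 424.8 -371.6]
297 [ 416.6 -323. ] [ 417.2 -368.8]
300 [ 409.  -320.3] [ 409.6 -368.6]
303 [ 401.5 -322.7] [ 401.8 -350.6]
306 [ 393.9 -320. ] [ 394.3 -347.9]
309 [ 386.5 -330. ] [ 386.7 -347.7]
```

Emit:
{"name": "jog_arm", "arguments": {"series": [0, 0, -1.34, 0.285, -0.602, -0.02, -1, 0, 0, -1.34, 0.285, -0.602, -0.02, -1, 0, 0, -1.34, 0.285, -0.602, -0.02, -1, 0, 0, -1.34, 0.285, -0.602, -0.02, -1, 0, 0, -1.34, 0.285, -0.602, -0.02, -1, 0, 0, -1.34, 0.285, -0.602, -0.02, -1, 0, 0, -1.34, 0.285, -0.602, -0.02, -1, 0, 0, -1.34, 0.285, -0.602, -0.02, -1, 0, 0, -1.34, 0.285, -0.602, -0.02, -1, 0, 0, -1.34, 0.285, -0.602, -0.02, -1, 0, 0, -1.34, 0.285, -0.602, -0.02, -1, 0, 0, -1.34, 0.285, -0.602, -0.02, -1, 0, 0, -1.34, 0.285, -0.602, -0.09, -1, 0, 0, -1.34, 0.285, -0.602, -0.09, -1, 0, 0, -1.34, 0.285, -0.602, -0.09, -1], "squeeze": 20}}

```text
clock: 2.02
eef_pos: [456.6, -78.9, 135.5]
eef_rot: [2.022, 1.571, 0.366]
wrist_force: [0.3, -0.0, -0.0]
finger_gap: 0.3
```

Emit:
{"name": "jog_arm", "arguments": {"series": [0, 0, 0, 0, 0, -0.015, -1, 0, 0, 0, 0, 0, -0.02, -1, 0, 0, 0, 0, 0, -0.025, -1, 0, 0, 0, 0, 0, -0.028, -1, 0, 0, 0, 0, 0, -0.03, -1, 0, 0, 0, 0, 0, -0.03, -1]}}

```text
clock: 2.78
eef_pos: [456.6, -79.4, 105.5]
eef_rot: [1.485, 1.57, -0.171]
wrist_force: [-7.1, 2.7, 18.3]
finger_gap: 0.6
```

Run:
```python
from st import *
st()
import cv2
c=manip.camera('side'); cv2.imwrite('pics/s3.png',cv2.resize(c['color'][130:330,250:450],None,fx=3,fy=3,interpolation=cv2.INTER_CUBIC))
```

```text
t 2.77 tcp [456.6 -79.4 105.5] tx [ 0.001 -0.    -1.   ] ty [ 0.996 -0.086  0.001] yawY -0.086 tz [-0.09 -1.    0.  ] F [-7.1  2.7 18.3] gap 0.6 j6 [-0.25  0.25  1.88  0.    1.   -0.17]
```

View pics/s3.png

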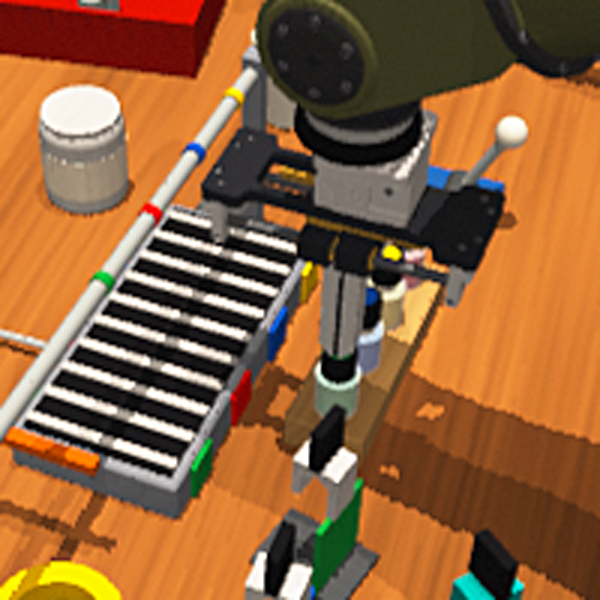

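Emit:
{"name": "jog_arm", "arguments": {"series": [0, 0, 0, 0, 0, 0.03, -1, 0, 0, 0, -0.005, -0.048, 0.03, -1, 0, 0, 0, -0.005, -0.048, 0.03, -1, 0, 0, 0, -0.005, -0.048, 0.015, -1, 0, 0, 0, -0.005, -0.048, 0.009, -1, 0, 0, 0, -0.005, -0.048, 0.004, -1, 0, 0, 0, -0.005, -0.048, 0.0, -1, 0, 0, 0, -0.005, -0.048, 0.0, -1]}}

```text
clock: 3.82
eef_pos: [451.3, -126.9, 105.5]
eef_rot: [-2.352, 1.57, 2.275]
wrist_force: [-12.5, 5.4, 22.0]
finger_gap: 0.1
```

Emit:
{"name": "jog_arm", "arguments": {"series": [0, 0, 0, 0, 0, 0.03, -1, 0, 0, 0, -0.005, -0.048, 0.03, -1, 0, 0, 0, -0.005, -0.048, 0.03, -1, 0, 0, 0, -0.005, -0.048, 0.015, -1, 0, 0, 0, -0.005, -0.048, 0.009, -1, 0, 0, 0, -0.005, -0.048, 0.004, -1, 0, 0, 0, -0.005, -0.048, 0.0, -1, 0, 0, 0, -0.005, -0.048, 0.0, -1]}}

```text
clock: 4.82
eef_pos: [446.3, -174.8, 105.5]
eef_rot: [-2.763, 1.57, 1.864]
wrist_force: [-10.2, 6.1, 21.2]
finger_gap: 0.7
```

Emit:
{"name": "jog_arm", "arguments": {"series": [0, 0, 0, 0, 0, 0.03, -1, 0, 0, 0, -0.005, -0.047, 0.03, -1, 0, 0, 0, -0.005, -0.047, 0.03, -1, 0, 0, 0, -0.005, -0.047, 0.015, -1, 0, 0, 0, -0.005, -0.047, 0.009, -1, 0, 0, 0, -0.005, -0.047, 0.004, -1, 0, 0, 0, -0.005, -0.047, 0.0, -1, 0, 0, 0, -0.005, -0.047, 0.0, -1]}}

```text
clock: 5.82
eef_pos: [441.4, -221.8, 105.5]
eef_rot: [-2.921, 1.57, 1.706]
wrist_force: [-8.8, 8.1, 20.6]
finger_gap: 0.3
```

Emit:
{"name": "jog_arm", "arguments": {"series": [0, 0, 0, 0, 0, 0.06, -1, 0, 0, 0, 0, 0, 0.12, -1, 0, 0, -1.565, 0.257, 0.281, 0.135, -1, 0, 0, -1.565, 0.257, 0.281, 0.135, -1, 0, 0, -1.565, 0.257, 0.281, 0.135, -1, 0, 0, -1.565, 0.257, 0.281, 0.135, -1, 0, 0, -1.565, 0.257, 0.281, 0.135, -1, 0, 0, -1.565, 0.257, 0.281, 0.135, -1, 0, 0, -1.565, 0.257, 0.281, 0.135, -1, 0, 0, -1.565, 0.257, 0.281, 0.135, -1, 0, 0, -1.565, 0.257, 0.281, 0.135, -1, 0, 0, -1.565, 0.257, 0.281, 0.135, -1, 0, 0, -1.565, 0.257, 0.281, 0.08, -1, 0, 0, -1.565, 0.257, 0.281, 0.07, -1]}}

```text
clock: 7.58
eef_pos: [697.0, 58.6, 170.7]
eef_rot: [0.115, 1.565, -3.105]
wrist_force: [-0.1, -1.0, 0.3]
finger_gap: 0.6
```

Run:
```python
from st import *
st()
import cv2
c=manip.camera('side'); cv2.imwrite('pics/s4.png',cv2.resize(c['color'][130:350,150:400],None,fx=2.7,fy=2.7,interpolation=cv2.INTER_CUBIC))
```

```text
t 7.58 tcp [697.   58.6 170.7] tx [-0.006 -0.    -1.   ] ty [-0.078 -0.997  0.001] yawY -1.649 tz [-1.    0.08  0.01] F [-0.1 -1.   0.3] gap 0.6 j6 [ 0.03  0.69  1.08 -0.    1.38  1.68]
```

View pics/s4.png

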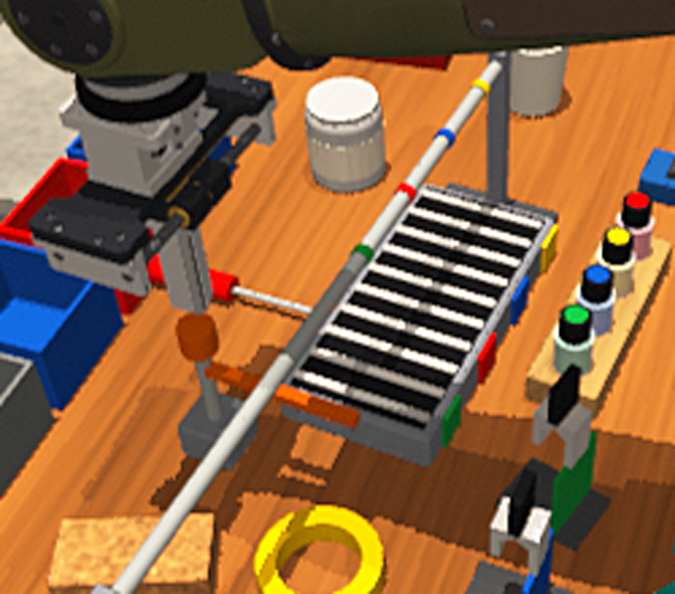

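Emit:
{"name": "jog_arm", "arguments": {"series": [0, 0, 0, 0.001, 0, -0.012, -1, 0, 0, 0, 0.001, 0, -0.022, -1, 0, 0, 0, 0.001, 0, -0.032, -1, 0, 0, 0, 0.001, 0, -0.042, -1, 0, 0, 0, 0.001, 0, -0.052, -1, 0, 0, 0, 0.001, 0, -0.06, -1, 0, 0, 0, 0.001, 0, -0.062, -1, 0, 0, 0, 0.001, 0, -0.062, -1]}}

```text
clock: 8.62
eef_pos: [698.8, 58.6, 111.9]
eef_rot: [0.101, 1.569, -3.121]
wrist_force: [-0.4, -1.2, -0.4]
finger_gap: 0.1
```

Emit:
{"name": "jog_arm", "arguments": {"series": [0, 0, 0, 0, 0, -0.003, -1, 0, 0, 0, 0, 0, -0.004, -1, 0, 0, 0, 0, 0, -0.004, -1]}}

```text
clock: 9.0
eef_pos: [699.0, 58.6, 109.2]
eef_rot: [0.161, 1.57, -3.061]
wrist_force: [-6.6, -1.1, 10.1]
finger_gap: 0.1
```

Run:
```python
from st import *
st()
import cv2
c=manip.camera('side'); cv2.imwrite('pics/s5.png',cv2.resize(c['color'][130:350,150:400],None,fx=2.7,fy=2.7,interpolation=cv2.INTER_CUBIC))
```

```text
t 9.0 tcp [699.   58.6 109.2] tx [-0.001 -0.    -1.   ] ty [-0.08  -0.997  0.   ] yawY -1.651 tz [-1.    0.08  0.  ] F [-6.6 -1.1 10.1] gap 0.1 j6 [ 0.03  0.74  1.14 -0.    1.27  1.68]
```

View pics/s5.png

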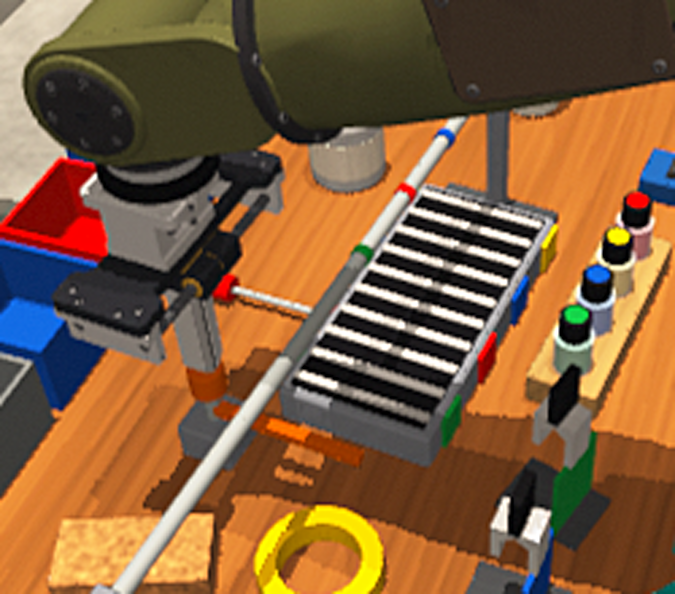

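Emit:
{"name": "jog_arm", "arguments": {"series": [0, 0, 0, 0, 0, -0.001, -1, 0, 0, 0, 0, 0, 0.06, -1, 0, 0, 0, 0, 0, 0.12, -1, 0, 0, 1.42, -0.247, 0.26, 0.14, 0.1, 0, 0, 1.42, -0.247, 0.26, 0.14, 0.1, 0, 0, 1.42, -0.247, 0.26, 0.14, 0.1, 0, 0, 1.42, -0.247, 0.26, 0.14, 0.1, 0, 0, 1.42, -0.247, 0.26, 0.14, 0.1, 0, 0, 1.42, -0.247, 0.26, 0.14, 0.1, 0, 0, 1.42, -0.247, 0.26, 0.14, 0.1, 0, 0, 1.42, -0.247, 0.26, 0.14, 0.1, 0, 0, 1.42, -0.247, 0.26, 0.1, 0.1, 0, 0, 1.42, -0.247, 0.26, 0.1, 0.1, 0, 0, 1.42, -0.247, 0.26, 0.1, 0.1]}}

```text
clock: 10.8
eef_pos: [452.6, 318.8, 209.6]
eef_rot: [2.385, 1.57, 0.583]
wrist_force: [0.2, -0.2, 0.3]
finger_gap: 51.7
```

```bash
cat > shot.py <<'E'
from st import *
import cv2,sys
def shot(tag,names=('top','side')):
    out={}
    for n in names:
        c=manip.camera(n); np.savez(f'pics/{n}{tag}.npz',**c); cv2.imwrite(f'pics/{n}{tag}.png',c['color']); out[n]=c
    return out
E
python3 - <<'E'
from shot import *
from samp import *
st()
o=shot('A',('side','wrist','top'))
meas(o['top'],o['side'],dict(yellow=(451,319),red=(440,226),blue=(438,128),green=(438,40)))
E
```

```text
t 10.8 tcp [452.6 318.8 209.6] tx [ 0.001  0.    -1.   ] ty [ 0.973 -0.229  0.001] yawY -0.231 tz [-0.23 -0.97 -0.  ] F [ 0.2 -0.2  0.3] gap 51.7 j6 [0.55 0.32 1.53 0.   1.29 0.78]
yellow top tab 7 [449.7, 303.6, 123.9] [449.3, 303.5, 128.2] hook 4 [460.6, 311.7, 112.5] plate 12 [435.0, 296.7, 64.3] {'tab': 1.217, 'plate': -0.077}
yellow side tab 239 [450.6, 321.4, 141.4] [452.1, 319.9, 132.1] hook 0 None plate 213 [438.6, 328.5, 47.7] {'tab': -0.27, 'plate': -0.231}
red top tab 52 [440.3, 222.4, 143.4] [440.3, 224.8, 134.8] hook 77 [448.5, 223.1, 109.8] plate 44 [426.0, 215.0, 52.5] {'tab': -0.134, 'plate': -0.132}
red side tab 0 None None hook 0 None plate 66 [429.9, 253.1, 34.8] {'plate': -0.222}
blue top tab 41 [439.2, 125.7, 142.9] [438.2, 126.1, 137.3] hook 90 [433.2, 127.0, 110.7] plate 44 [424.5, 119.4, 55.4] {'tab': -0.063, 'plate': -0.047}
blue side tab 53 [437.4, 141.7, 128.1] [439.0, 133.7, 129.8] hook 121 [431.3, 131.2, 109.2] plate 57 [423.3, 121.9, 61.5] {'tab': -0.388, 'plate': -0.115}
green top tab 42 [435.5, 33.1, 143.1] [436.0, 33.6, 135.8] hook 90 [432.2, 34.2, 110.5] plate 33 [421.3, 34.3, 66.7] {'tab': -0.249, 'plate': -0.283}
green side tab 0 None None hook 0 None plate 108 [426.4, 55.0, 29.2] {'plate': -0.312}
```

View pics/wristA.png

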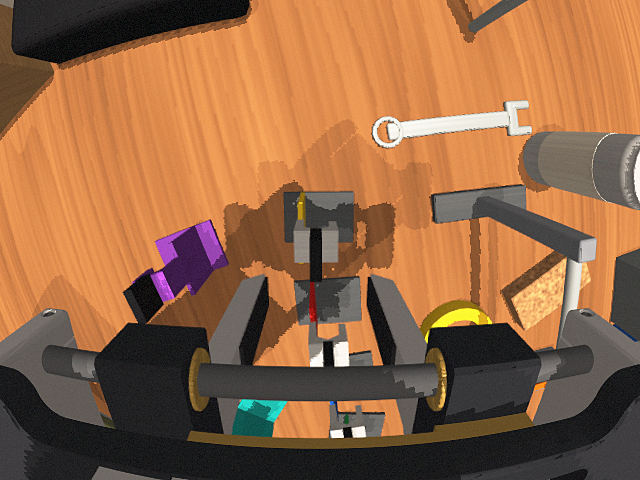

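View pics/sideA.png

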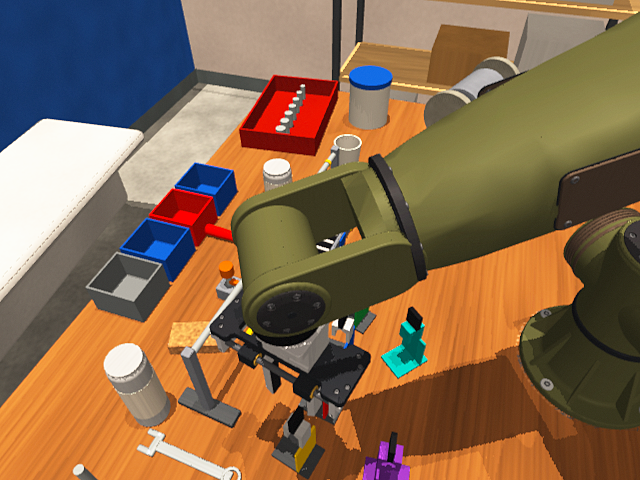

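Emit:
{"name": "jog_arm", "arguments": {"series": [0, 0, 0, 0, 0, -0.04, 0.1, 0, 0, 0, 0, 0, -0.065, 0.1, 0, 0, 0, 0, 0, -0.077, 0.1, 0, 0, 0, 0, 0, -0.077, -1, 0, 0, 0, 0, 0, -0.077, -1, 0, 0, 0, 0, 0, -0.077, -1, 0, 0, 0, 0, 0, -0.077, -1, 0, 0, 0, 0, 0, -0.077, -1, 0, 0, 0, 0, 0, -0.077, -1], "squeeze": 25}}

```text
clock: 12.08
eef_pos: [452.3, 318.6, 131.5]
eef_rot: [1.193, 1.571, -0.609]
wrist_force: [-0.1, -0.8, 0.5]
finger_gap: 8.1
```

Run:
```python
from h import *
for nm in ('top0','sideA','side0','topA'):
    c=load(f'pics/{nm}.npz'); hsv=cv2.cvtColor(c['color'],cv2.COLOR_BGR2HSV); W=cloud(c)
    # rail pixels: low saturation bright, depth near 174 & near line
    X,Y,Z=W[...,0],W[...,1],W[...,2]
    m=(np.abs(X-(598+.087*(Y+10)))<16)&(Z>166)&(Z<182)&(hsv[...,1]<60)&(hsv[...,2]>110)
    v,u=np.nonzero(m); 
    out=[]
    for y0 in range(-200,290,40):
        k=(np.abs(Y[m]-y0)<20)
        if k.sum()>5:
            # intersect centroid ray with z=175
            p=np.array([onz(c,a,b,175) for a,b in zip(u[k],v[k])]); out.append((p[:,1].mean().round(0),p[:,0].mean().round(1),int(k.sum()),Z[m][k].mean().round(1)))
    print(nm,[tuple(map(float,o)) for o in out])
    if out:
        a=np.array(out); print(np.polyfit(a[:,0],a[:,1],1))
```

```text
top0 [(-198.0, 579.9, 76.0, 174.6), (-161.0, 583.4, 69.0, 175.4), (-120.0, 587.0, 83.0, 174.4), (-80.0, 590.9, 60.0, 174.9), (-40.0, 594.4, 85.0, 175.1), (3.0, 598.6, 69.0, 174.5), (40.0, 601.7, 78.0, 174.4), (80.0, 605.2, 82.0, 174.8), (120.0, 609.2, 84.0, 174.7), (160.0, 612.9, 81.0, 174.6), (200.0, 616.4, 81.0, 174.3), (240.0, 620.2, 83.0, 175.0), (276.0, 623.6, 63.0, 174.7)]
[9.19129320e-02 5.98123483e+02]
sideA [(-197.0, 578.3, 51.0, 173.7), (164.0, 611.6, 105.0, 173.3), (199.0, 615.4, 105.0, 173.8), (245.0, 620.1, 98.0, 173.5), (275.0, 621.5, 123.0, 173.6)]
[9.29209844e-02 5.96631241e+02]
side0 [(-197.0, 578.4, 50.0, 173.2), (-159.0, 581.8, 48.0, 173.5), (-118.0, 585.4, 63.0, 173.5), (-76.0, 588.9, 52.0, 173.4), (-38.0, 592.6, 78.0, 173.1), (4.0, 596.4, 66.0, 173.5), (42.0, 599.8, 96.0, 173.1), (82.0, 603.6, 102.0, 173.2), (122.0, 607.3, 112.0, 173.2), (162.0, 611.2, 125.0, 173.2), (202.0, 614.8, 133.0, 173.3), (241.0, 618.5, 150.0, 173.3), (274.0, 621.9, 111.0, 173.8)]
[9.21988302e-02 5.96209264e+02]
topA [(-198.0, 579.6, 78.0, 173.5), (-162.0, 583.2, 73.0, 174.2), (-120.0, 587.0, 84.0, 174.3), (-79.0, 591.0, 60.0, 174.8), (-40.0, 594.5, 85.0, 174.3), (3.0, 598.7, 68.0, 174.5), (40.0, 601.6, 80.0, 174.3), (79.0, 605.4, 81.0, 174.6), (120.0, 609.1, 83.0, 174.3), (160.0, 612.9, 85.0, 174.1), (200.0, 616.5, 80.0, 174.9), (240.0, 620.2, 84.0, 174.8), (275.0, 623.5, 58.0, 175.3)]
[9.22540212e-02 5.98108647e+02]
```

Emit:
{"name": "jog_arm", "arguments": {"series": [0, 0, 0, 0, 0, 0.05, -1, 0, 0, 0, 0, 0, 0.1, -1, 0, 0, 0, 0.01, 0, 0.13, -1, 0, 0, 0.139, 0.05, -0.01, 0.13, -1, 0, 0, 0.139, 0.075, -0.03, 0.13, -1, 0, 0, 0.139, 0.078, -0.06, 0.13, -1, 0, 0, 0.139, 0.078, -0.086, 0.13, -1, 0, 0, 0.139, 0.1, -0.088, 0.13, -1, 0, 0, 0.139, 0.13, -0.091, 0.13, -1, 0, 0, 0.139, 0.15, -0.093, 0.13, -1, 0, 0, 0.139, 0.167, -0.094, 0.13, -1, 0, 0, 0.139, 0.167, -0.094, 0.13, -1, 0, 0, 0.139, 0.167, -0.094, 0.13, -1]}}

```text
clock: 13.7
eef_pos: [618.8, 224.7, 261.3]
eef_rot: [-1.256, 1.57, -2.919]
wrist_force: [-0.3, -0.6, -2.3]
finger_gap: 8.0
```

Run:
```python
from shot import *
st()
o=shot('B',('side','wrist'))
cv2.imwrite('pics/sB.png',cv2.resize(o['side']['color'][240:460,120:370],None,fx=2.7,fy=2.7,interpolation=cv2.INTER_CUBIC))
```

```text
t 13.7 tcp [618.8 224.7 261.3] tx [-0. -0. -1.] ty [ 0.996 -0.092 -0.   ] yawY -0.092 tz [-0.09 -1.    0.  ] F [-0.3 -0.6 -2.3] gap 8.0 j6 [0.29 0.53 1.12 0.   1.5  0.38]
```

View pics/sB.png

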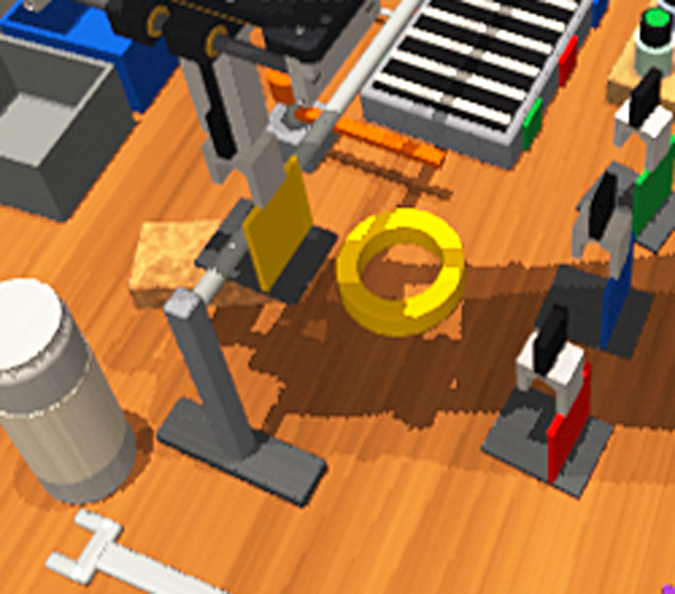

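View pics/wristB.png

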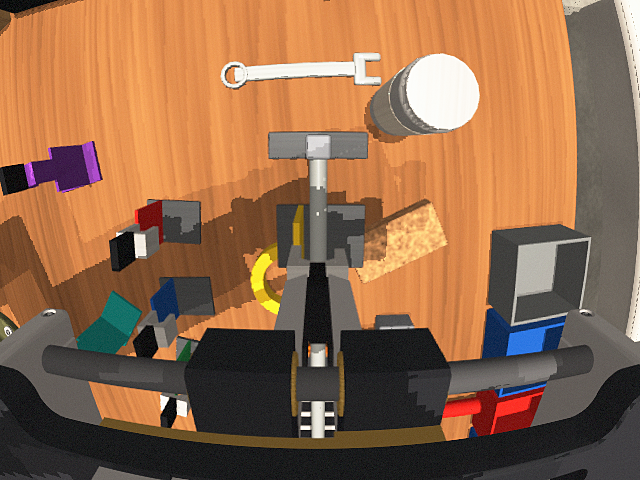

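Emit:
{"name": "jog_arm", "arguments": {"series": [0, 0, 0, 0.0005, 0, -0.02, -1, 0, 0, 0, 0.0005, 0, -0.035, -1, 0, 0, 0, 0.0005, 0, -0.047, -1, 0, 0, 0, 0.0005, 0, -0.053, -1, 0, 0, 0, 0.0005, 0, -0.056, -1, 0, 0, 0, 0.0005, 0, -0.056, -1]}}

```text
clock: 14.55
eef_pos: [619.9, 224.6, 205.6]
eef_rot: [1.918, 1.571, 0.255]
wrist_force: [-0.4, 0.8, -0.6]
finger_gap: 7.9
```

Run:
```python
from shot import *
st()
o=shot('C',('side','wrist'))
cv2.imwrite('pics/sC.png',cv2.resize(o['side']['color'][240:460,120:370],None,fx=2.7,fy=2.7,interpolation=cv2.INTER_CUBIC))
```

```text
t 14.55 tcp [619.9 224.6 205.6] tx [ 0.  0. -1.] ty [ 0.996 -0.092  0.   ] yawY -0.092 tz [-0.09 -1.   -0.  ] F [-0.4  0.8 -0.6] gap 7.9 j6 [ 0.29  0.56  1.19 -0.    1.38  0.38]
```

View pics/sC.png

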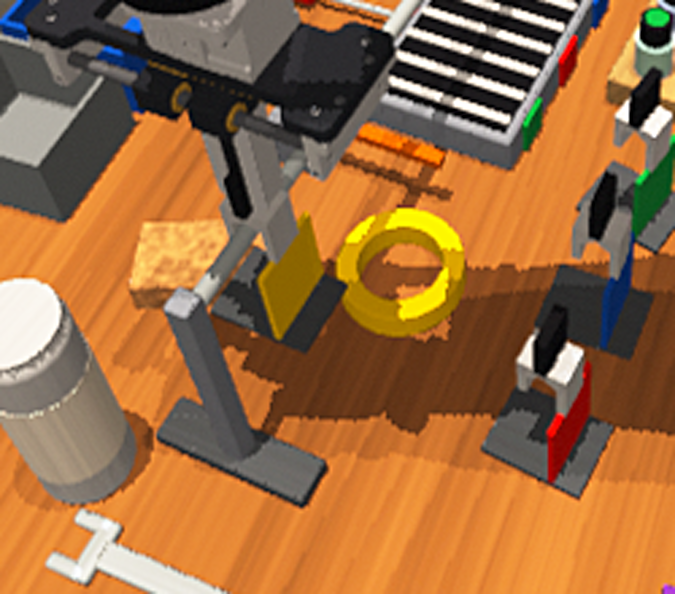

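Emit:
{"name": "jog_arm", "arguments": {"series": [0, 0, 0, -0.0014, -0.015, -0.001, -1, 0, 0, 0, -0.0041, -0.045, -0.001, -1, 0, 0, 0, -0.0074, -0.08, -0.001, -1, 0, 0, 0, -0.011, -0.12, -0.001, -1, 0, 0, 0, -0.0147, -0.16, -0.001, -1, 0, 0, 0, -0.0184, -0.2, -0.001, -1, 0, 0, 0, -0.0221, -0.24, -0.001, -1, 0, 0, 0, -0.0258, -0.28, -0.001, -1, 0, 0, 0, -0.0294, -0.32, -0.001, -1, 0, 0, 0, -0.0331, -0.36, -0.001, -1, 0, 0, 0, -0.0368, -0.4, -0.001, -1, 0, 0, 0, -0.0395, -0.43, -0.001, -1, 0, 0, 0, -0.041, -0.4455, -0.001, -1, 0, 0, 0, -0.041, -0.4455, -0.001, -1, 0, 0, 0, -0.041, -0.4455, -0.001, -1]}}

```text
clock: 16.52
eef_pos: [578.9, -220.1, 204.5]
eef_rot: [-2.239, 1.571, 2.383]
wrist_force: [-0.8, 0.1, -0.7]
finger_gap: 7.8
```

Run:
```python
from shot import *
st()
o=shot('D',('side','top','wrist'))
cv2.imwrite('pics/sD.png',cv2.resize(o['side']['color'][130:290,230:430],None,fx=4,fy=3.7,interpolation=cv2.INTER_CUBIC))
cv2.imwrite('pics/tD.png',cv2.resize(o['top']['color'][160:320,265:465],None,fx=4,fy=3.7,interpolation=cv2.INTER_CUBIC))
```

```text
t 16.52 tcp [ 578.9 -220.1  204.5] tx [-0.  0. -1.] ty [ 0.996 -0.091 -0.   ] yawY -0.091 tz [-0.09 -1.   -0.  ] F [-0.8  0.1 -0.7] gap 7.8 j6 [-0.42  0.47  1.33  0.    1.34 -0.33]
```

View pics/sD.png

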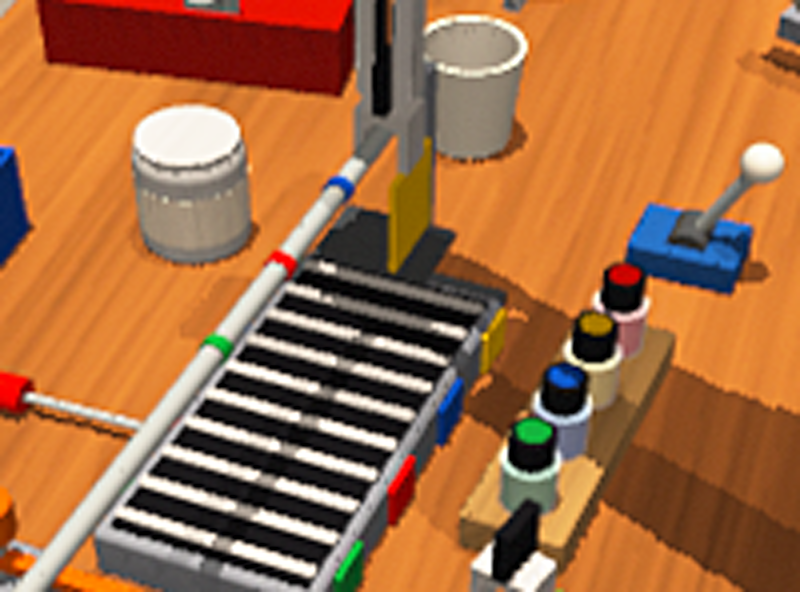

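View pics/wristD.png

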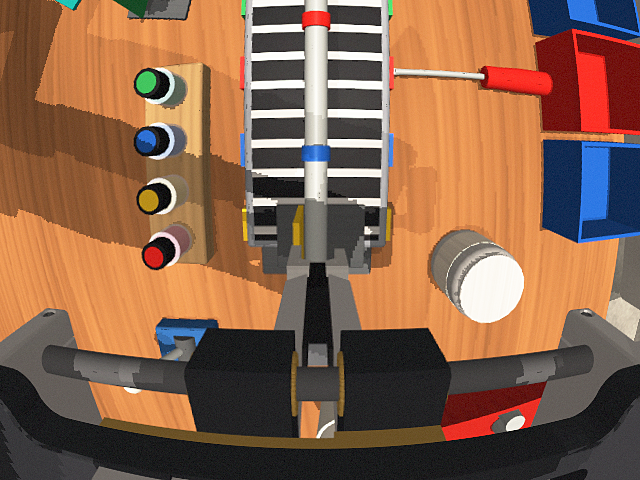

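Run:
```python
from h import *
c=load('pics/top0.npz'); a=np.array([0.0922,598.1])
im=c['color'].astype(int)
# sample along rail centre line at z=175 ; saturation profile
s=load('pics/side0.npz')
for nm,c,b in (('top',c,598.1),('side',s,596.2)):
    sat=cv2.cvtColor(c['color'],cv2.COLOR_BGR2HSV)[...,1].astype(np.float32)
    ys=np.arange(-245,10,0.5); prof=0
    for off in (-2,0,2):
        uv=np.array([proj(c,(b+off+.0922*y,y,175)) for y in ys],np.float32)
        prof=prof+cv2.remap(sat,uv[:,0].reshape(1,-1),uv[:,1].reshape(1,-1),cv2.INTER_LINEAR)[0]/3
    base=np.median(prof)
    for k,y0 in dict(green=-10,red=-81,blue=-152,yellow=-221).items():
        w=np.clip(prof-base-20,0,None)*(np.abs(ys-y0)<14); print(nm,k,round(float((w*ys).sum()/w.sum()),1), 'width',((w>w.max()/2).sum()*.5))
```

```text
top green -10.3 width 6.0
top red -80.6 width 7.5
top blue -151.6 width 6.0
top yellow -220.6 width 7.5
side green -10.2 width 7.0
side red -80.6 width 8.0
side blue -151.8 width 7.0
side yellow -220.6 width 8.5
```

Emit:
{"name": "jog_arm", "arguments": {"series": [0, 0, 0, 0, 0, -0.001, -1, 0, 0, 0, 0, 0, -0.0015, 0.1, 0, 0, 0, 0, 0, -0.0015, 0.1, 0, 0, 0, 0, 0, -0.0015, 0.1, 0, 0, 0, 0, 0, -0.0015, 0.1, 0, 0, 0, 0, 0, 0.05, 0.1, 0, 0, 0.02, 0, 0, 0.07, 0.1, 0, 0, 0.02, -0.1405, 0.3475, 0.07, 0.1, 0, 0, 0.02, -0.1405, 0.3475, 0.07, 0.1, 0, 0, 0.02, -0.1405, 0.3475, 0.07, 0.1, 0, 0, 0.02, -0.1405, 0.3475, 0.07, 0.1, 0, 0, 0.02, -0.1405, 0.3475, 0.07, 0.1, 0, 0, 0.02, -0.1405, 0.3475, 0.07, 0.1, 0, 0, 0.02, -0.1405, 0.3475, 0.02, 0.1, 0, 0, 0.02, -0.1405, 0.3475, 0.01, 0.1, 0, 0, 0.02, -0.1405, 0.3475, 0.01, 0.1]}}

```text
clock: 18.68
eef_pos: [438.7, 126.2, 214.9]
eef_rot: [-1.281, 1.57, -2.925]
wrist_force: [-0.0, -1.1, 0.5]
finger_gap: 51.9
```

Run:
```python
from shot import *
from samp import *
st()
o=shot('E',('side','top','wrist'))
meas(o['top'],o['side'],dict(yellow=(579,-221),red=(440,226),blue=(438,128),green=(438,38)))
cv2.imwrite('pics/sE.png',cv2.resize(o['side']['color'][130:290,230:430],None,fx=4,fy=3.7,interpolation=cv2.INTER_CUBIC))
cv2.imwrite('pics/tE.png',cv2.resize(o['top']['color'][160:320,265:465],None,fx=4,fy=3.7,interpolation=cv2.INTER_CUBIC))
```

```text
t 18.68 tcp [438.7 126.2 214.9] tx [-0. -0. -1.] ty [ 0.997 -0.073 -0.   ] yawY -0.073 tz [-0.07 -1.    0.  ] F [-0.  -1.1  0.5] gap 51.9 j6 [ 0.2   0.1   1.78 -0.    1.26  0.27]
yellow top tab 17 [568.5, -255.7, 132.1] [572.3, -258.5, 136.3] hook 0 None plate 4 [568.7, -208.3, 78.3] {'tab': -0.891}
yellow side tab 0 None None hook 0 None plate 0 None {}
red top tab 0 None None hook 0 None plate 21 [424.9, 208.7, 67.2] {'plate': -0.106}
red side tab 184 [439.3, 230.1, 141.3] [440.3, 227.3, 131.8] hook 155 [433.3, 228.6, 109.0] plate 258 [427.1, 236.0, 47.1] {'tab': -0.17, 'plate': -0.172}
blue top tab 1 None None hook 0 None plate 0 None {}
blue side tab 155 [437.5, 134.1, 139.4] [438.8, 128.4, 132.5] hook 0 None plate 174 [424.5, 141.6, 46.0] {'tab': -0.13, 'plate': -0.082}
green top tab 44 [435.6, 32.1, 142.9] [436.2, 33.6, 134.4] hook 90 [432.0, 34.1, 110.4] plate 34 [421.3, 28.3, 63.3] {'tab': -0.254, 'plate': -0.257}
green side tab 97 [437.3, 45.6, 136.8] [438.5, 39.7, 132.3] hook 30 [448.8, 39.3, 109.5] plate 240 [424.5, 47.5, 45.6] {'tab': -0.285, 'plate': -0.312}
```

View pics/wristE.png

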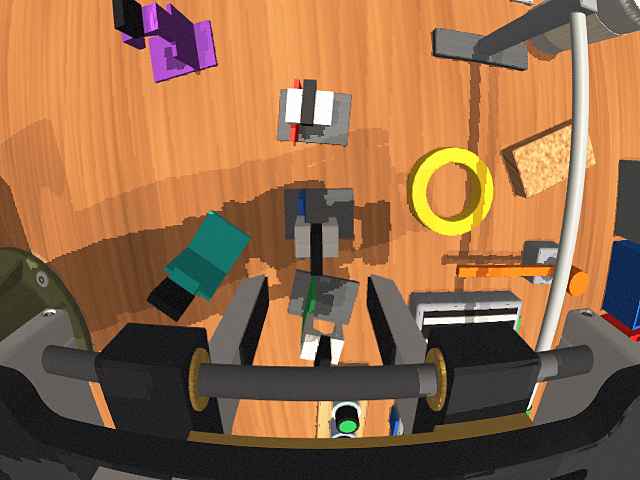

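View pics/tE.png

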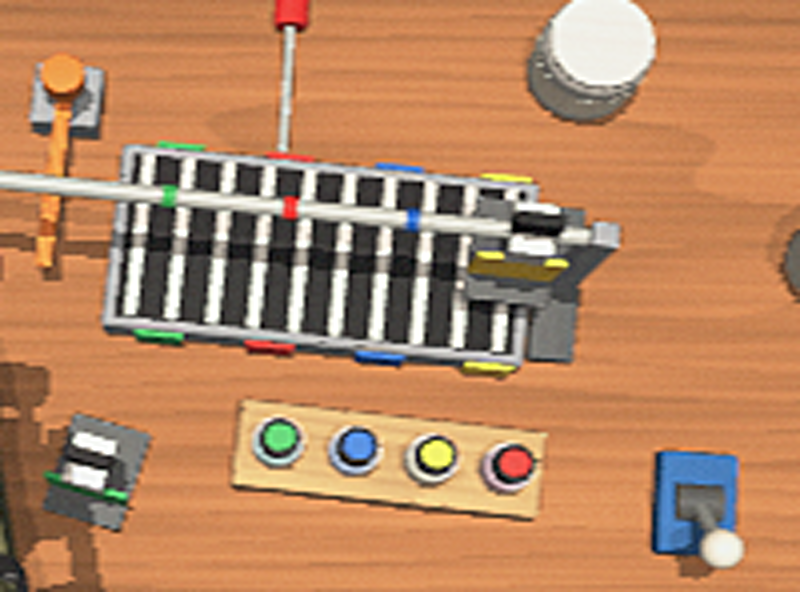

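View pics/sE.png

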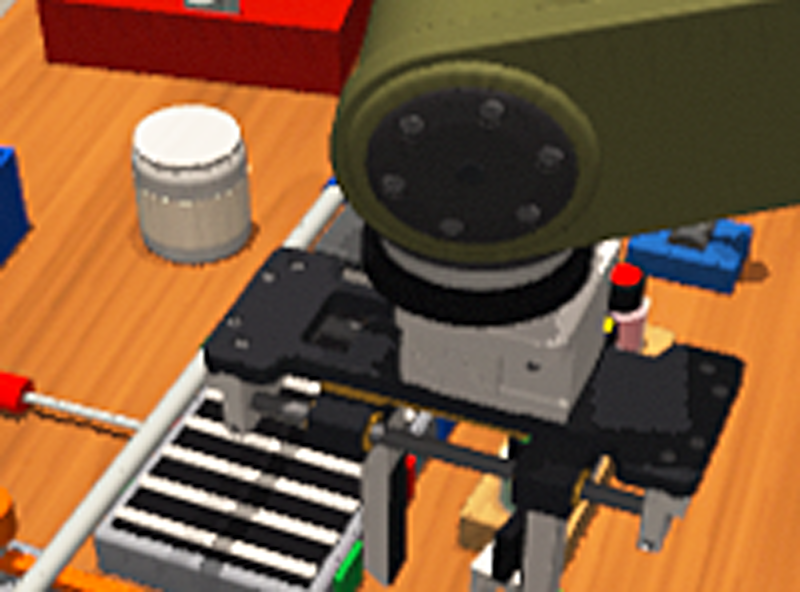

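```bash
cat > hung.py <<'E'
from h import *
def hung(c,y0,nm=''):
    W=cloud(c);hsv=cv2.cvtColor(c['color'],cv2.COLOR_BGR2HSV)
    near=(np.abs(W[...,1]-y0)<32)&(np.abs(W[...,0]-598.7-.0922*W[...,1])<22)
    tab=near&(hsv[...,2]<80)&(W[...,2]>192)&(W[...,2]<228)
    wh=near&(hsv[...,1]<60)&(hsv[...,2]>120)&(W[...,2]>178)&(W[...,2]<192)
    for k,m,lo in (('tab',tab,210),('hooktop',wh,0)):
        P=W[m]; 
        if len(P)<5: print(nm,k,len(P)); continue
        # along-rail coordinate, expressed as y on the axis
        s=P[:,1]+0.0922*(P[:,0]-(598.7+.0922*P[:,1]))
        T=s[P[:,2]>lo]
        print(nm,k,len(P),'s mid(min,max)',((T.min()+T.max())/2).round(1),'mean',T.mean().round(1),'z',np.median(P[:,2]).round(1), 'ext',(T.max()-T.min()).round(1))
E
python3 - <<'E'
from hung import *
hung(load('pics/topE.npz'),-221)
hung(load('pics/sideE.npz'),-221)
E
```

```text
tab 65 s mid(min,max) -220.2 mean -219.9 z 215.1 ext 26.8
 hooktop 87 s mid(min,max) -221.1 mean -220.7 z 183.5 ext 46.5
 tab 0
 hooktop 0
```

Emit:
{"name": "jog_arm", "arguments": {"series": [0, 0, 0, 0, 0.001, -0.04, 0.1, 0, 0, 0, 0, 0.001, -0.07, 0.1, 0, 0, 0, 0, 0.001, -0.083, 0.1, 0, 0, 0, 0, 0.001, -0.083, -1, 0, 0, 0, 0, 0.001, -0.083, -1, 0, 0, 0, 0, 0.001, -0.083, -1, 0, 0, 0, 0, 0.001, -0.083, -1, 0, 0, 0, 0, 0.001, -0.083, -1, 0, 0, 0, 0, 0.001, -0.083, -1], "squeeze": 25}}

```text
clock: 19.95
eef_pos: [438.4, 127.6, 131.7]
eef_rot: [1.699, 1.57, 0.057]
wrist_force: [-0.8, -1.1, 3.4]
finger_gap: 7.9
```

Emit:
{"name": "jog_arm", "arguments": {"series": [0, 0, 0, 0, 0, 0.05, -1, 0, 0, 0, 0, 0, 0.1, -1, 0, 0, -0.019, 0.01, 0, 0.13, -1, 0, 0, -0.019, 0.05, 0.01, 0.13, -1, 0, 0, -0.019, 0.087, 0.03, 0.13, -1, 0, 0, -0.019, 0.092, 0.045, 0.13, -1, 0, 0, -0.019, 0.12, 0.042, 0.13, -1, 0, 0, -0.019, 0.15, 0.039, 0.13, -1, 0, 0, -0.019, 0.176, 0.037, 0.13, -1, 0, 0, -0.019, 0.176, 0.037, 0.13, -1, 0, 0, -0.019, 0.176, 0.037, 0.13, -1]}}

```text
clock: 21.32
eef_pos: [613.5, 164.8, 261.3]
eef_rot: [-1.393, 1.57, -3.055]
wrist_force: [-0.1, -0.5, -1.4]
finger_gap: 7.5
```

Run:
```python
from shot import *
st()
o=shot('F',('side','wrist'))
cv2.imwrite('pics/sF.png',cv2.resize(o['side']['color'][210:430,150:400],None,fx=2.7,fy=2.7,interpolation=cv2.INTER_CUBIC))
```

```text
t 21.32 tcp [613.5 164.8 261.3] tx [-0.001 -0.    -1.   ] ty [ 0.996 -0.091 -0.001] yawY -0.091 tz [-0.09 -1.    0.  ] F [-0.1 -0.5 -1.4] gap 7.5 j6 [0.2  0.47 1.2  0.   1.47 0.3 ]
```

View pics/wristF.png

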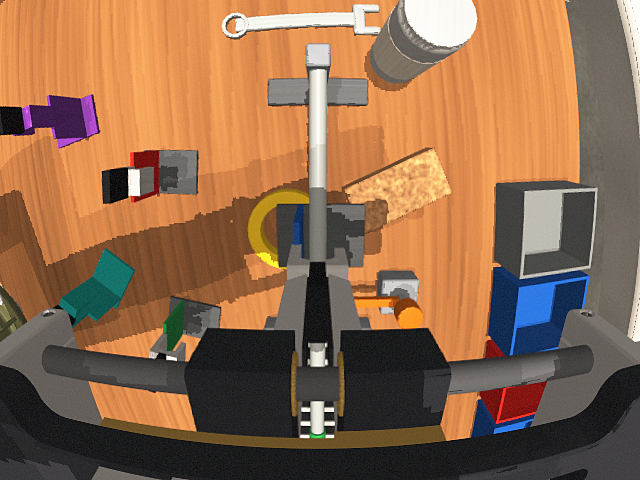

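View pics/sF.png

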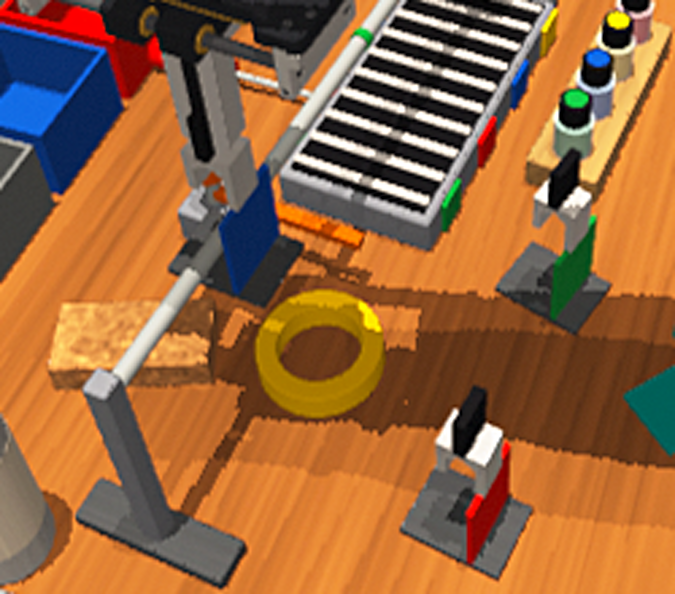

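The rail lies centred beneath the tab (column 318 in the wrist view), so I lower and slide.

Emit:
{"name": "jog_arm", "arguments": {"series": [0, 0, 0, 0.0005, 0, -0.02, -1, 0, 0, 0, 0.0005, 0, -0.035, -1, 0, 0, 0, 0.0005, 0, -0.047, -1, 0, 0, 0, 0.0005, 0, -0.053, -1, 0, 0, 0, 0.0005, 0, -0.0565, -1, 0, 0, 0, 0.0005, 0, -0.0565, -1]}}

```text
clock: 22.18
eef_pos: [615.0, 164.6, 205.3]
eef_rot: [1.926, 1.57, 0.264]
wrist_force: [-0.3, 0.3, -0.8]
finger_gap: 7.8
```

Emit:
{"name": "jog_arm", "arguments": {"series": [0, 0, 0, -0.0014, -0.015, 0, -1, 0, 0, 0, -0.0041, -0.045, 0, -1, 0, 0, 0, -0.0074, -0.08, 0, -1, 0, 0, 0, -0.011, -0.12, 0, -1, 0, 0, 0, -0.0147, -0.16, 0, -1, 0, 0, 0, -0.0184, -0.2, 0, -1, 0, 0, 0, -0.0221, -0.24, 0, -1, 0, 0, 0, -0.0258, -0.28, 0, -1, 0, 0, 0, -0.028, -0.304, 0, -1, 0, 0, 0, -0.0292, -0.3165, 0, -1, 0, 0, 0, -0.0292, -0.3165, 0, -1, 0, 0, 0, -0.0292, -0.3165, 0, -1]}}

```text
clock: 23.68
eef_pos: [585.7, -151.2, 205.0]
eef_rot: [-0.896, 1.571, -2.557]
wrist_force: [-0.9, 0.0, -2.0]
finger_gap: 8.1
```

Run:
```python
from shot import *
st()
o=shot('G',('side',))
cv2.imwrite('pics/sG.png',cv2.resize(o['side']['color'][130:290,230:430],None,fx=4,fy=3.7,interpolation=cv2.INTER_CUBIC))
```

```text
t 23.68 tcp [ 585.7 -151.2  205. ] tx [-0. -0. -1.] ty [ 0.996 -0.09  -0.   ] yawY -0.09 tz [-0.09 -1.    0.  ] F [-0.9  0.  -2. ] gap 8.1 j6 [-0.31  0.44  1.38 -0.    1.32 -0.22]
```

View pics/sG.png

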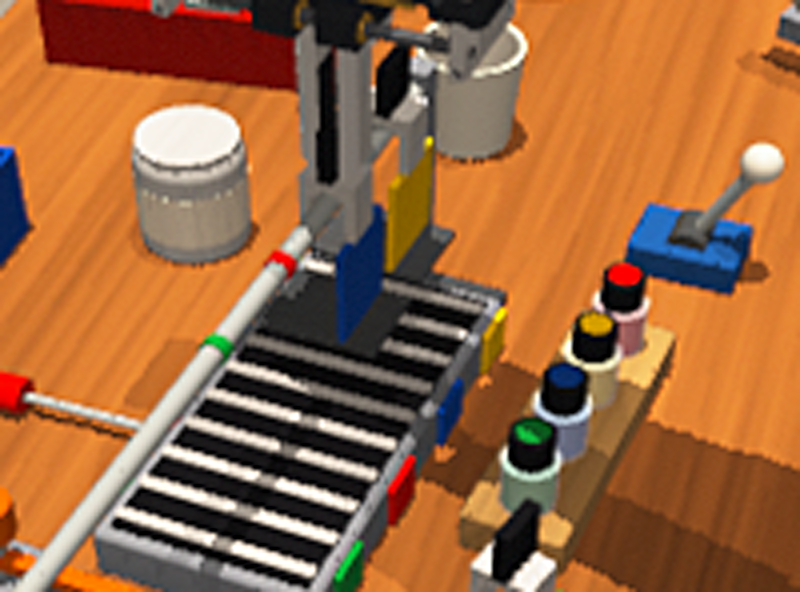

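Emit:
{"name": "jog_arm", "arguments": {"series": [0, 0, 0, 0, 0, -0.001, -1, 0, 0, 0, 0, 0, -0.0015, 0.1, 0, 0, 0, 0, 0, -0.0015, 0.1, 0, 0, 0, 0, 0, -0.0015, 0.1, 0, 0, 0, 0, 0, -0.0015, 0.1, 0, 0, 0, 0, 0, 0.05, 0.1, 0, 0, -0.065, 0, 0, 0.07, 0.1, 0, 0, -0.065, -0.1455, 0.3785, 0.07, 0.1, 0, 0, -0.065, -0.1455, 0.3785, 0.07, 0.1, 0, 0, -0.065, -0.1455, 0.3785, 0.07, 0.1, 0, 0, -0.065, -0.1455, 0.3785, 0.07, 0.1, 0, 0, -0.065, -0.1455, 0.3785, 0.07, 0.1, 0, 0, -0.065, -0.1455, 0.3785, 0.07, 0.1, 0, 0, -0.065, -0.1455, 0.3785, 0.05, 0.1, 0, 0, -0.065, -0.1455, 0.3785, 0.01, 0.1, 0, 0, -0.065, -0.1455, 0.3785, 0.01, 0.1, 0, 0, -0.065, -0.1455, 0.3785, 0.01, 0.1]}}

```text
clock: 25.85
eef_pos: [440.7, 226.5, 216.4]
eef_rot: [2.133, 1.569, 0.405]
wrist_force: [-0.0, 0.7, 0.0]
finger_gap: 51.5
```

Run:
```python
from shot import *
from samp import *
from hung import *
st()
o=shot('H',('side','top','wrist'))
meas(o['top'],o['side'],dict(red=(440,226),green=(438,38)))
hung(o['top'],-221,'Y');hung(o['top'],-152,'B')
hung(o['side'],-221,'Ys');hung(o['side'],-152,'Bs')
```

```text
t 25.85 tcp [440.7 226.5 216.4] tx [ 0.001  0.001 -1.   ] ty [ 0.988 -0.156  0.001] yawY -0.157 tz [-0.16 -0.99 -0.  ] F [-0.   0.7  0. ] gap 51.5 j6 [0.4  0.18 1.68 0.   1.27 0.56]
red top tab 0 None None hook 0 None plate 12 [423.6, 202.2, 49.1] {'plate': 0.156}
red side tab 192 [439.6, 230.5, 141.2] [441.2, 226.8, 132.0] hook 0 None plate 267 [427.2, 234.9, 45.5] {'tab': -0.199, 'plate': -0.17}
green top tab 42 [435.7, 33.2, 144.2] [436.2, 33.5, 134.2] hook 89 [431.6, 34.4, 110.2] plate 35 [421.3, 29.7, 58.4] {'tab': -0.269, 'plate': -0.281}
green side tab 29 [430.9, 28.5, 139.5] [432.2, 27.2, 131.9] hook 0 None plate 10 [427.1, 56.8, 30.2] {'tab': 0.132, 'plate': -0.239}
Y tab 64 s mid(min,max) -220.4 mean -219.9 z 215.4 ext 25.8
Y hooktop 87 s mid(min,max) -222.4 mean -221.0 z 183.1 ext 53.7
B tab 78 s mid(min,max) -152.3 mean -151.9 z 214.8 ext 27.7
B hooktop 79 s mid(min,max) -150.9 mean -151.5 z 183.1 ext 57.5
Ys tab 0
Ys hooktop 0
Bs tab 0
Bs hooktop 0
```

View pics/wristH.png

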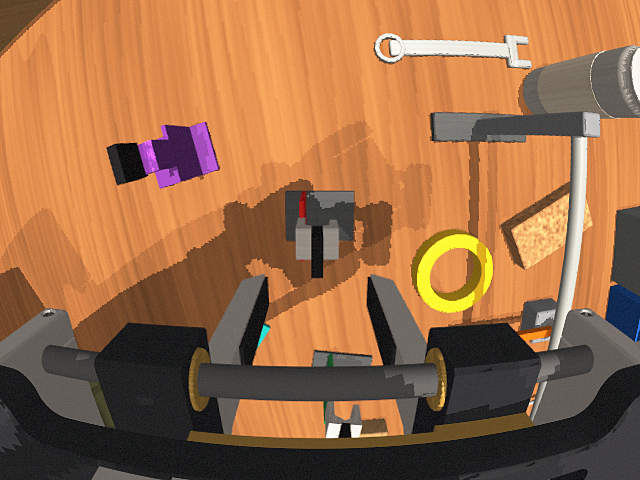

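View pics/topH.png

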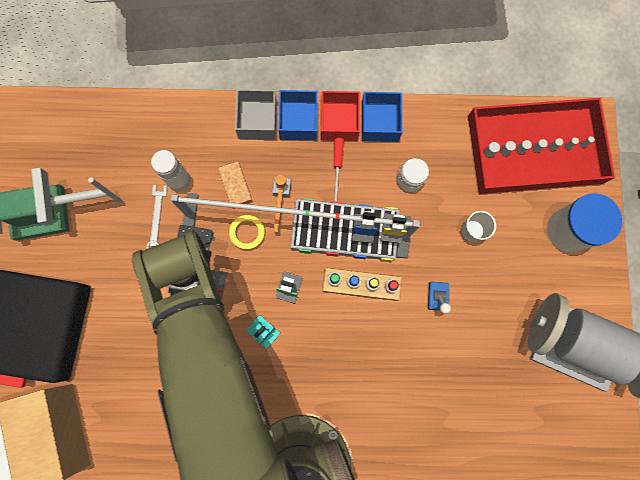

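Emit:
{"name": "jog_arm", "arguments": {"series": [0, 0, 0, 0, 0, -0.04, 0.1, 0, 0, 0, 0, 0, -0.07, 0.1, 0, 0, 0, 0, 0, -0.0845, 0.1, 0, 0, 0, 0, 0, -0.0845, -1, 0, 0, 0, 0, 0, -0.0845, -1, 0, 0, 0, 0, 0, -0.0845, -1, 0, 0, 0, 0, 0, -0.0845, -1, 0, 0, 0, 0, 0, -0.0845, -1, 0, 0, 0, 0, 0, -0.0845, -1], "squeeze": 25}}

```text
clock: 27.12
eef_pos: [440.3, 226.7, 130.7]
eef_rot: [1.932, 1.57, 0.205]
wrist_force: [1.4, -0.5, 1.8]
finger_gap: 7.9
```

Emit:
{"name": "jog_arm", "arguments": {"series": [0, 0, 0, 0, 0, 0.05, -1, 0, 0, 0, 0, 0, 0.1, -1, 0, 0, 0.064, 0.01, 0, 0.131, -1, 0, 0, 0.064, 0.05, -0.01, 0.131, -1, 0, 0, 0.064, 0.09, -0.029, 0.131, -1, 0, 0, 0.064, 0.12, -0.032, 0.131, -1, 0, 0, 0.064, 0.15, -0.035, 0.131, -1, 0, 0, 0.064, 0.176, -0.037, 0.131, -1, 0, 0, 0.064, 0.176, -0.037, 0.131, -1, 0, 0, 0.064, 0.176, -0.037, 0.131, -1]}}

```text
clock: 28.38
eef_pos: [615.6, 189.7, 261.1]
eef_rot: [-1.331, 1.57, -2.994]
wrist_force: [0.9, -0.5, -1.9]
finger_gap: 7.9
```

Run:
```python
from shot import *
st()
o=shot('I',('wrist',))
```

```text
t 28.38 tcp [615.6 189.7 261.1] tx [-0.001 -0.    -1.   ] ty [ 0.996 -0.092 -0.001] yawY -0.092 tz [-0.09 -1.    0.  ] F [ 0.9 -0.5 -1.9] gap 7.9 j6 [0.24 0.49 1.17 0.   1.48 0.33]
```

View pics/wristI.png

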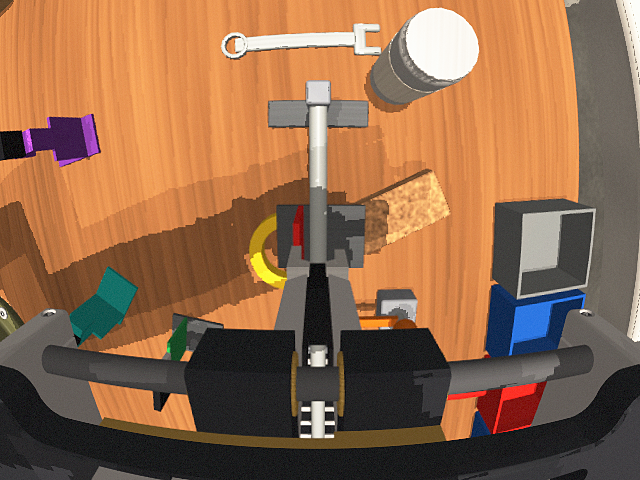

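Emit:
{"name": "jog_arm", "arguments": {"series": [0, 0, 0, 0.0005, 0, -0.02, -1, 0, 0, 0, 0.0005, 0, -0.035, -1, 0, 0, 0, 0.0005, 0, -0.047, -1, 0, 0, 0, 0.0005, 0, -0.053, -1, 0, 0, 0, 0.0005, 0, -0.057, -1, 0, 0, 0, 0.0005, 0, -0.057, -1]}}

```text
clock: 29.18
eef_pos: [616.7, 189.6, 204.5]
eef_rot: [2.209, 1.571, 0.546]
wrist_force: [-0.2, -0.6, -2.1]
finger_gap: 7.7
```

Emit:
{"name": "jog_arm", "arguments": {"series": [0, 0, 0, -0.0014, -0.015, 0, -1, 0, 0, 0, -0.0041, -0.045, 0, -1, 0, 0, 0, -0.0074, -0.08, 0, -1, 0, 0, 0, -0.011, -0.12, 0, -1, 0, 0, 0, -0.0147, -0.16, 0, -1, 0, 0, 0, -0.0184, -0.2, 0, -1, 0, 0, 0, -0.0221, -0.24, 0, -1, 0, 0, 0, -0.024, -0.26, 0, -1, 0, 0, 0, -0.025, -0.2705, 0, -1, 0, 0, 0, -0.025, -0.2705, 0, -1, 0, 0, 0, -0.025, -0.2705, 0, -1]}}

```text
clock: 30.55
eef_pos: [591.7, -79.9, 204.4]
eef_rot: [-2.608, 1.571, 2.013]
wrist_force: [0.7, 0.7, -1.4]
finger_gap: 7.8
```

Run:
```python
from shot import *
from samp import *
from hung import *
st()
o=shot('J',('side','top'))
meas(o['top'],o['side'],dict(green=(438,38)))
hung(o['side'],-152,'Bs')
cv2.imwrite('pics/sJ.png',cv2.resize(o['side']['color'][130:330,230:430],None,fx=3,fy=3,interpolation=cv2.INTER_CUBIC))
```

```text
t 30.55 tcp [591.7 -79.9 204.4] tx [-0.  0. -1.] ty [ 0.996 -0.091 -0.   ] yawY -0.091 tz [-0.09 -1.   -0.  ] F [ 0.7  0.7 -1.4] gap 7.8 j6 [-0.2   0.42  1.4   0.    1.32 -0.1 ]
green top tab 2 None None hook 3 None plate 8 [429.9, 58.7, 70.4] {'plate': -0.186}
green side tab 153 [435.2, 39.9, 137.5] [436.3, 36.3, 131.9] hook 89 [429.0, 38.5, 109.1] plate 250 [423.9, 45.9, 45.6] {'tab': -0.343, 'plate': -0.308}
Bs tab 98 s mid(min,max) -143.5 mean -141.7 z 204.6 ext 18.5
Bs hooktop 47 s mid(min,max) -150.2 mean -150.1 z 181.9 ext 27.8
```

View pics/sJ.png

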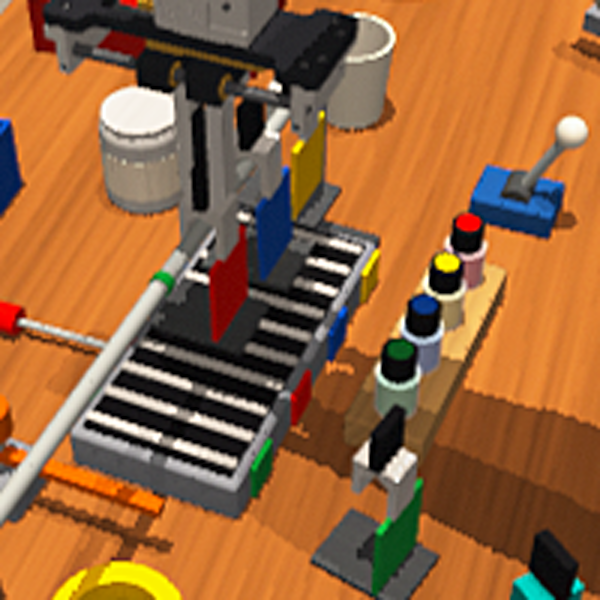

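Emit:
{"name": "jog_arm", "arguments": {"series": [0, 0, 0, 0, -0.0005, -0.001, -1, 0, 0, 0, 0, -0.0005, -0.0015, 0.1, 0, 0, 0, 0, -0.0005, -0.0015, 0.1, 0, 0, 0, 0, -0.0005, -0.0015, 0.1, 0, 0, 0, 0, -0.0005, -0.0015, 0.1, 0, 0, 0, 0, -0.0005, 0.05, 0.1, 0, 0, -0.199, 0, 0, 0.07, 0.1, 0, 0, -0.199, -0.1555, 0.115, 0.07, 0.1, 0, 0, -0.199, -0.1555, 0.115, 0.07, 0.1, 0, 0, -0.199, -0.1555, 0.115, 0.07, 0.1, 0, 0, -0.199, -0.1555, 0.115, 0.05, 0.1, 0, 0, -0.199, -0.1555, 0.115, 0.01, 0.1, 0, 0, -0.199, -0.1555, 0.115, 0.01, 0.1, 0, 0, -0.199, -0.1555, 0.115, 0.01, 0.1]}}

```text
clock: 32.4
eef_pos: [436.7, 34.0, 215.8]
eef_rot: [1.864, 1.57, 0.002]
wrist_force: [-0.2, -0.7, 0.6]
finger_gap: 51.7
```

Run:
```python
from shot import *
from samp import *
from hung import *
st()
o=shot('K',('side','top','wrist'))
meas(o['top'],o['side'],dict(green=(438,38)))
for n,y in (('Y',-221),('B',-152),('R',-81)): hung(o['top'],y,n)
```

```text
t 32.4 tcp [436.7  34.  215.8] tx [ 0.001  0.    -1.   ] ty [ 0.958 -0.287  0.001] yawY -0.291 tz [-0.29 -0.96 -0.  ] F [-0.2 -0.7  0.6] gap 51.7 j6 [-0.01  0.05  1.83  0.    1.26  0.29]
green top tab 0 None None hook 0 None plate 0 None {}
green side tab 149 [435.6, 41.1, 138.0] [436.3, 35.6, 131.6] hook 0 None plate 246 [424.0, 46.1, 45.3] {'tab': -0.336, 'plate': -0.311}
Y tab 65 s mid(min,max) -220.2 mean -219.9 z 215.7 ext 26.5
Y hooktop 86 s mid(min,max) -221.3 mean -221.8 z 183.0 ext 56.1
B tab 81 s mid(min,max) -152.1 mean -152.0 z 214.9 ext 27.4
B hooktop 77 s mid(min,max) -144.8 mean -150.4 z 183.0 ext 46.3
R tab 71 s mid(min,max) -82.3 mean -82.1 z 214.9 ext 27.2
R hooktop 69 s mid(min,max) -82.6 mean -81.6 z 184.1 ext 59.9
```

View pics/wristK.png

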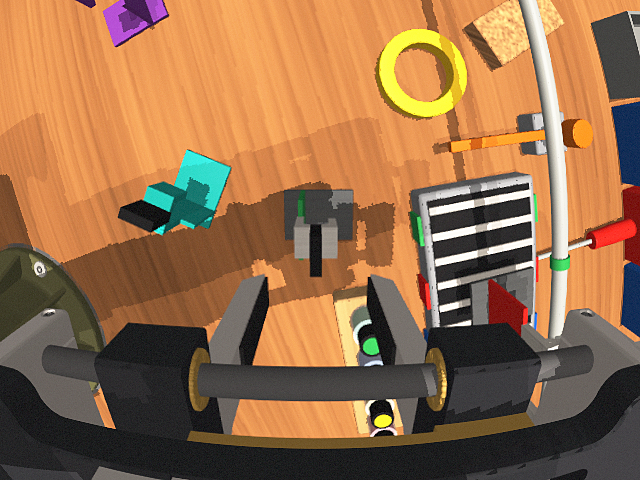

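Emit:
{"name": "jog_arm", "arguments": {"series": [0, 0, 0, 0, 0.001, -0.04, 0.1, 0, 0, 0, 0, 0.001, -0.07, 0.1, 0, 0, 0, 0, 0.001, -0.0845, 0.1, 0, 0, 0, 0, 0.001, -0.0845, -1, 0, 0, 0, 0, 0.001, -0.0845, -1, 0, 0, 0, 0, 0.001, -0.0845, -1, 0, 0, 0, 0, 0.001, -0.0845, -1, 0, 0, 0, 0, 0.001, -0.0845, -1, 0, 0, 0, 0, 0.001, -0.0845, -1], "squeeze": 25}}

```text
clock: 33.67
eef_pos: [436.3, 35.1, 130.2]
eef_rot: [1.922, 1.57, 0.06]
wrist_force: [-0.8, -0.2, 5.6]
finger_gap: 7.9
```

Emit:
{"name": "jog_arm", "arguments": {"series": [0, 0, 0, 0, 0, 0.05, -1, 0, 0, 0, 0, 0, 0.1, -1, 0, 0, 0.199, 0, 0.02, 0.1315, -1, 0, 0, 0.199, 0.02, 0.07, 0.1315, -1, 0, 0, 0.199, 0.05, 0.11, 0.1315, -1, 0, 0, 0.199, 0.087, 0.138, 0.1315, -1, 0, 0, 0.199, 0.12, 0.135, 0.1315, -1, 0, 0, 0.199, 0.15, 0.132, 0.1315, -1, 0, 0, 0.199, 0.178, 0.13, 0.1315, -1, 0, 0, 0.199, 0.178, 0.13, 0.1315, -1, 0, 0, 0.199, 0.178, 0.13, 0.1315, -1]}}

```text
clock: 35.05
eef_pos: [613.6, 165.2, 261.0]
eef_rot: [-1.33, 1.57, -2.993]
wrist_force: [-0.3, 0.5, -1.0]
finger_gap: 8.2
```

Run:
```python
from shot import *
st()
o=shot('L',('wrist',))
```

```text
t 35.05 tcp [613.6 165.2 261. ] tx [-0.001 -0.    -1.   ] ty [ 0.996 -0.092 -0.001] yawY -0.092 tz [-0.09 -1.    0.  ] F [-0.3  0.5 -1. ] gap 8.2 j6 [0.21 0.47 1.2  0.   1.47 0.3 ]
```

View pics/wristL.png

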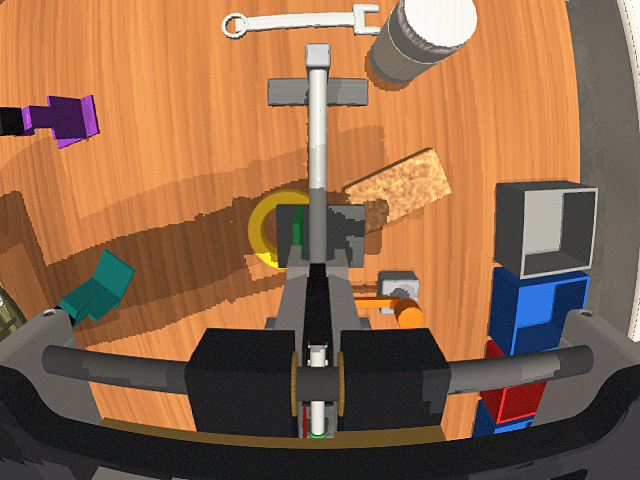

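Emit:
{"name": "jog_arm", "arguments": {"series": [0, 0, 0, 0.0005, 0, -0.02, -1, 0, 0, 0, 0.0005, 0, -0.035, -1, 0, 0, 0, 0.0005, 0, -0.047, -1, 0, 0, 0, 0.0005, 0, -0.053, -1, 0, 0, 0, 0.0005, 0, -0.057, -1, 0, 0, 0, 0.0005, 0, -0.057, -1]}}

```text
clock: 35.85
eef_pos: [614.7, 165.1, 204.5]
eef_rot: [2.011, 1.571, 0.348]
wrist_force: [-0.3, 0.2, -1.3]
finger_gap: 7.4
```

Emit:
{"name": "jog_arm", "arguments": {"series": [0, 0, 0, -0.0014, -0.015, 0, -1, 0, 0, 0, -0.0041, -0.045, 0, -1, 0, 0, 0, -0.0074, -0.08, 0, -1, 0, 0, 0, -0.011, -0.12, 0, -1, 0, 0, 0, -0.0147, -0.16, 0, -1, 0, 0, 0, -0.0161, -0.175, 0, -1, 0, 0, 0, -0.0161, -0.175, 0, -1, 0, 0, 0, -0.0161, -0.175, 0, -1]}}

```text
clock: 36.85
eef_pos: [598.6, -9.0, 204.5]
eef_rot: [2.678, 1.571, 1.016]
wrist_force: [0.5, 0.5, -2.0]
finger_gap: 7.6
```

Run:
```python
from shot import *
st()
o=shot('M',('side',))
cv2.imwrite('pics/sM.png',cv2.resize(o['side']['color'][130:330,200:400],None,fx=3,fy=3,interpolation=cv2.INTER_CUBIC))
```

```text
t 36.85 tcp [598.6  -9.  204.5] tx [ 0.  0. -1.] ty [ 0.996 -0.091  0.   ] yawY -0.091 tz [-0.09 -1.   -0.  ] F [ 0.5  0.5 -2. ] gap 7.6 j6 [-0.08  0.42  1.4   0.    1.32  0.01]
```

View pics/sM.png

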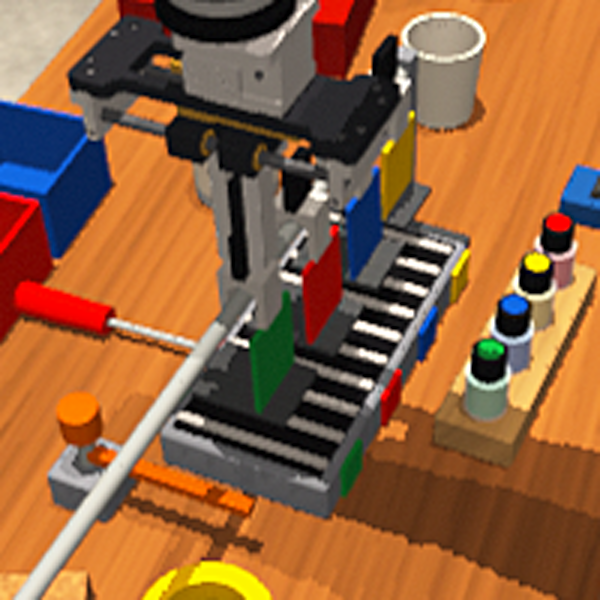

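Emit:
{"name": "jog_arm", "arguments": {"series": [0, 0, 0, 0, -0.0005, -0.001, -1, 0, 0, 0, 0, -0.0005, -0.0015, 0.1, 0, 0, 0, 0, -0.0005, -0.0015, 0.1, 0, 0, 0, 0, -0.0005, -0.0015, 0.1, 0, 0, 0, 0, -0.0005, -0.0015, 0.1, 0, 0, 0, 0, -0.0005, 0.05, 0.1, 0, 0, 0, 0, 0, 0.08, 0.1, 0, 0, -1.56, 0.1, 0.0675, 0.08, 0.3, 0, 0, -1.56, 0.1, 0.0675, 0.08, 0.3, 0, 0, -1.56, 0.1, 0.0675, 0.08, 0.3, 0, 0, -1.56, 0.1, 0.0675, 0.08, 0.3, 0, 0, -1.56, 0.1, 0.0675, 0.08, 0.3, 0, 0, -1.56, 0.1, 0.0675, 0.08, 0.3, 0, 0, -1.56, 0.1, 0.0675, 0.08, 0.3, 0, 0, -1.56, 0.1, 0.0675, 0.08, 0.3, 0, 0, -1.56, 0.1, 0.0675, 0.08, 0.3, 0, 0, -1.56, 0.1, 0.0675, 0.08, 0.3]}}

```text
clock: 39.02
eef_pos: [698.5, 57.6, 284.3]
eef_rot: [0.304, 1.571, -2.918]
wrist_force: [-0.1, -0.1, -0.1]
finger_gap: 61.1
```

Run:
```python
from shot import *
from hung import *
st()
o=shot('N',('side','top','wrist'))
for n,y in (('Y',-221),('B',-152),('R',-81),('G',-10)): hung(o['top'],y,n); hung(o['side'],y,n+'s')
cv2.imwrite('pics/tN.png',cv2.resize(o['top']['color'][160:320,265:465],None,fx=4,fy=3.7,interpolation=cv2.INTER_CUBIC))
```

```text
t 39.02 tcp [698.5  57.6 284.3] tx [-0. -0. -1.] ty [-0.081 -0.997  0.   ] yawY -1.652 tz [-1.    0.08  0.  ] F [-0.1 -0.1 -0.1] gap 61.1 j6 [ 0.03  0.63  0.91 -0.    1.6   1.68]
Y tab 63 s mid(min,max) -220.3 mean -220.0 z 214.7 ext 26.8
Y hooktop 93 s mid(min,max) -221.0 mean -221.7 z 183.3 ext 60.5
Ys tab 107 s mid(min,max) -218.5 mean -216.5 z 208.0 ext 30.0
Ys hooktop 73 s mid(min,max) -229.6 mean -219.4 z 182.0 ext 46.5
B tab 81 s mid(min,max) -152.2 mean -152.0 z 213.9 ext 27.6
B hooktop 81 s mid(min,max) -151.9 mean -152.6 z 182.8 ext 60.7
Bs tab 115 s mid(min,max) -149.1 mean -148.1 z 208.8 ext 27.3
Bs hooktop 75 s mid(min,max) -150.0 mean -147.4 z 181.5 ext 27.0
R tab 72 s mid(min,max) -82.4 mean -81.9 z 214.0 ext 27.3
R hooktop 72 s mid(min,max) -80.3 mean -80.7 z 182.9 ext 59.9
Rs tab 132 s mid(min,max) -78.6 mean -77.4 z 208.5 ext 29.4
Rs hooktop 85 s mid(min,max) -80.7 mean -78.5 z 182.0 ext 27.6
G tab 45 s mid(min,max) -16.4 mean -16.2 z 214.1 ext 16.4
G hooktop 39 s mid(min,max) -23.8 mean -19.2 z 183.3 ext 33.9
Gs tab 150 s mid(min,max) -9.2 mean -6.9 z 209.1 ext 29.5
Gs hooktop 86 s mid(min,max) -9.1 mean -6.7 z 181.7 ext 30.3
```

View pics/tN.png

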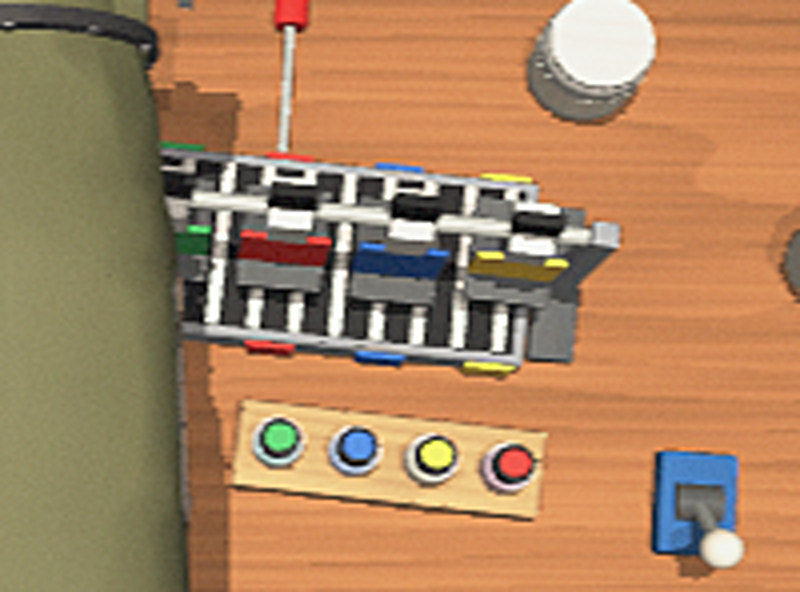

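View pics/sideN.png

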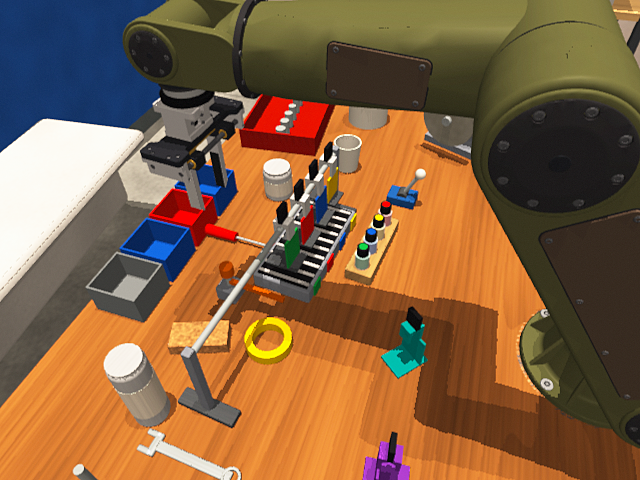

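View pics/wristN.png

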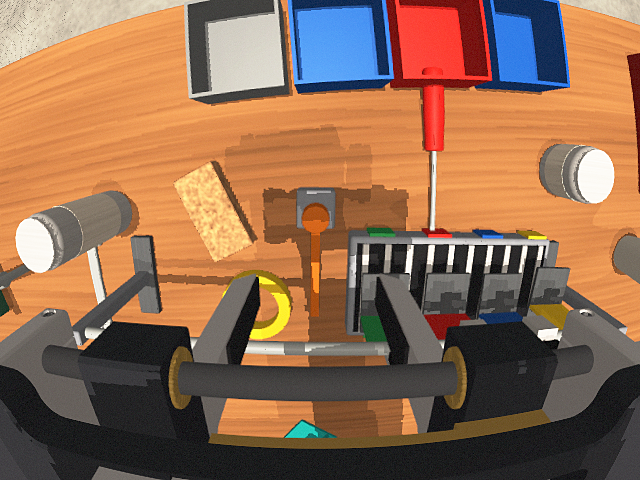

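Emit:
{"name": "jog_arm", "arguments": {"series": [0, 0, 0, 0.0005, 0.001, -0.06, 0.3, 0, 0, 0, 0.0005, 0.001, -0.11, 0.3, 0, 0, 0, 0.0005, 0.001, -0.15, 0.3, 0, 0, 0, 0.0005, 0.001, -0.18, 0.3, 0, 0, 0, 0.0005, 0.001, -0.198, 0.3, 0, 0, 0, 0.0005, 0.001, -0.198, 0.3, 0, 0, 0, 0.0005, 0.001, -0.198, -1, 0, 0, 0, 0.0005, 0.001, -0.198, -1, 0, 0, 0, 0.0005, 0.001, -0.198, -1, 0, 0, 0, 0.0005, 0.001, -0.198, -1, 0, 0, 0, 0.0005, 0.001, -0.198, -1], "squeeze": 45}}

```text
clock: 40.55
eef_pos: [699.3, 59.6, 87.0]
eef_rot: [-2.215, 1.569, 0.846]
wrist_force: [0.3, 5.6, 1.6]
finger_gap: 27.2
```

Run:
```python
from shot import *
st()
o=shot('O',('side',))
cv2.imwrite('pics/sO.png',cv2.resize(o['side']['color'][130:350,150:400],None,fx=2.7,fy=2.7,interpolation=cv2.INTER_CUBIC))
```

```text
t 40.55 tcp [699.3  59.6  87. ] tx [ 0.001  0.001 -1.   ] ty [-0.081 -0.997 -0.001] yawY -1.652 tz [-1.    0.08 -0.  ] F [0.3 5.6 1.6] gap 27.2 j6 [0.03 0.76 1.15 0.   1.23 1.68]
```

View pics/sO.png

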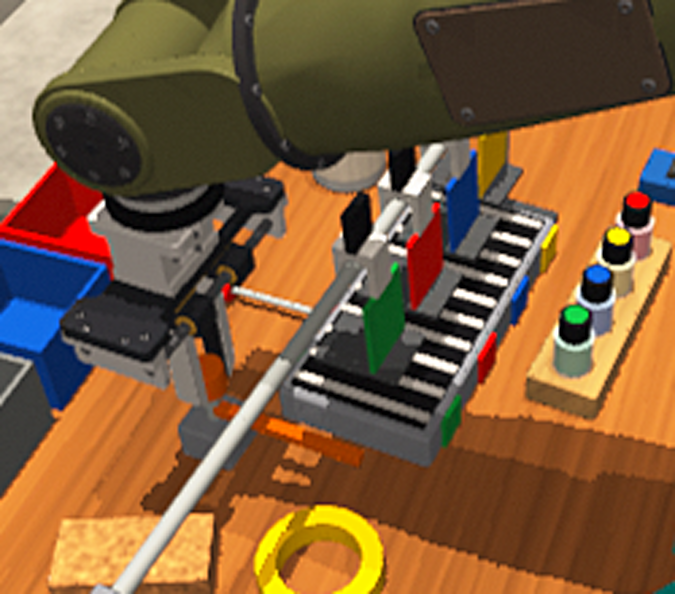

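The knob is gripped, with a 27 mm gap. Now I pull it up.

Emit:
{"name": "jog_arm", "arguments": {"series": [0, 0, 0, 0, -0.0005, 0.008, -1, 0, 0, 0, 0, -0.0005, 0.018, -1, 0, 0, 0, 0, -0.0005, 0.028, -1, 0, 0, 0, 0, -0.0005, 0.038, -1, 0, 0, 0, 0, -0.0005, 0.045, -1, 0, 0, 0, 0, -0.0005, 0.047, -1, 0, 0, 0, 0, -0.0005, 0.048, -1, 0, 0, 0, 0, -0.0005, 0.048, -1]}}

```text
clock: 41.6
eef_pos: [699.1, 59.5, 132.2]
eef_rot: [-1.205, 1.569, 1.856]
wrist_force: [11.2, 8.3, -16.1]
finger_gap: 27.2
```

Run:
```python
from shot import *
st()
o=shot('P',('side',))
cv2.imwrite('pics/sP.png',cv2.resize(o['side']['color'][130:350,150:400],None,fx=2.7,fy=2.7,interpolation=cv2.INTER_CUBIC))
```

```text
t 41.6 tcp [699.1  59.5 132.2] tx [-0.001  0.002 -1.   ] ty [-0.08  -0.997 -0.002] yawY -1.651 tz [-1.    0.08  0.  ] F [ 11.2   8.3 -16.1] gap 27.2 j6 [0.03 0.72 1.12 0.   1.31 1.68]
```

View pics/sP.png

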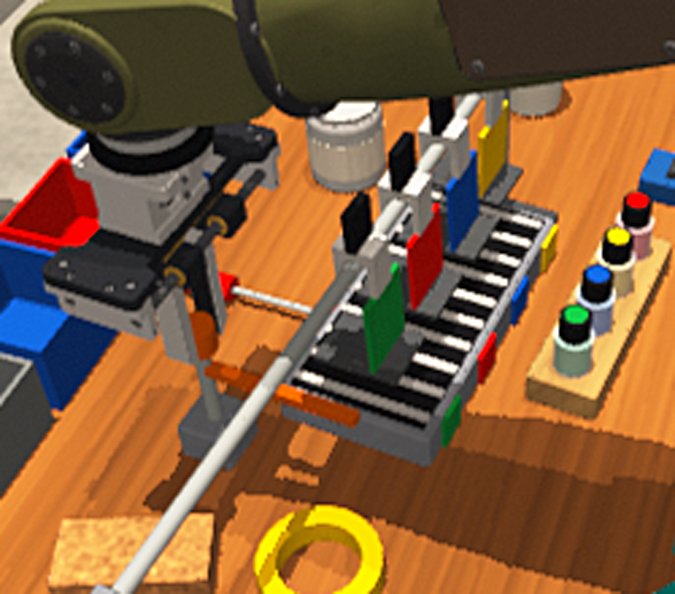

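Emit:
{"name": "jog_arm", "arguments": {"series": [0, 0, 0, 0, 0, -0.002, -1, 0, 0, 0, 0, 0, -0.002, 0.3, 0, 0, 0, 0, 0, -0.002, 0.3, 0, 0, 0, 0, 0, -0.002, 0.3, 0, 0, 0, 0, 0, 0.05, 0.3, 0, 0, 0, 0, 0, 0.1, 0.3, 0, 0, 0, 0, 0, 0.15, 0, 0, 0, 0, -0.363, -0.3995, 0.15, -0.65, 0, 0, 0, -0.363, -0.3995, 0.15, -0.65, 0, 0, 0, -0.363, -0.3995, 0.15, -0.65, 0, 0, 0, -0.363, -0.3995, 0.15, -0.65, 0, 0, 0, -0.363, -0.3995, 0.15, -0.65, 0, 0, 0, -0.363, -0.3995, 0.15, -0.65, 0, 0, 0, -0.363, -0.3995, 0.15, -0.65, 0, 0, 0, -0.363, -0.3995, 0.15, -0.65, 0, 0, 0, -0.363, -0.3995, 0.15, -0.65, 0, 0, 0, -0.363, -0.3995, 0.15, -0.65, 0, 0, 0, -0.363, -0.3995, 0.15, -0.65]}}

```text
clock: 43.9
eef_pos: [336.3, -341.1, 284.6]
eef_rot: [2.966, 1.571, -0.257]
wrist_force: [-0.0, -0.5, -0.4]
finger_gap: 16.4
```

Run:
```python
from shot import *
from hung import *
from samp import *
st()
o=shot('Q',('side','top','wrist'))
for n,y in (('Y',-221),('B',-152),('R',-81),('G',-10)): hung(o['top'],y,n); hung(o['side'],y,n+'s')
for nm in ('top','side'):
    c=o[nm];W=cloud(c);hsv=cv2.cvtColor(c['color'],cv2.COLOR_BGR2HSV)
    m=(hsv[...,0]>5)&(hsv[...,0]<18)&(hsv[...,1]>150)&(W[...,2]>65)&(np.hypot(W[...,0]-698,W[...,1]-60)<16)
    P=W[m]; print(nm,'knob z pct',np.percentile(P[:,2],[50,90,97]).round(1))
    t0=load(f'pics/{nm}0.npz');W0=cloud(t0)
    for k,(x,y) in dict(green=(456.3,-79.7),blue=(451.2,-128),yellow=(445.5,-175.6),red=(441,-222.5)).items():
        f=lambda W:np.median(W[...,2][(np.hypot(W[...,0]-x,W[...,1]-y)<8)&(W[...,2]>75)]).round(1)
        print(nm,k,'cap before/after',f(W0),f(W))
```

```text
t 43.9 tcp [ 336.3 -341.1  284.6] tx [ 0. -0. -1.] ty [-0.081 -0.997  0.   ] yawY -1.652 tz [-1.    0.08 -0.  ] F [-0.  -0.5 -0.4] gap 16.4 j6 [-0.87  0.1   1.62  0.    1.42  0.78]
Y tab 64 s mid(min,max) -220.5 mean -220.5 z 214.8 ext 25.9
Y hooktop 88 s mid(min,max) -222.7 mean -221.1 z 182.8 ext 57.6
Ys tab 108 s mid(min,max) -217.5 mean -216.2 z 207.7 ext 27.5
Ys hooktop 66 s mid(min,max) -220.6 mean -219.0 z 181.6 ext 25.9
B tab 78 s mid(min,max) -152.2 mean -152.5 z 214.1 ext 27.1
B hooktop 79 s mid(min,max) -156.4 mean -152.8 z 183.7 ext 55.2
Bs tab 118 s mid(min,max) -149.8 mean -147.8 z 208.2 ext 28.8
Bs hooktop 63 s mid(min,max) -149.7 mean -148.8 z 182.1 ext 26.0
R tab 71 s mid(min,max) -82.3 mean -81.5 z 215.1 ext 27.1
R hooktop 72 s mid(min,max) -81.2 mean -82.3 z 183.0 ext 63.2
Rs tab 131 s mid(min,max) -79.5 mean -78.0 z 208.0 ext 29.8
Rs hooktop 79 s mid(min,max) -81.7 mean -79.1 z 181.8 ext 26.9
G tab 70 s mid(min,max) -9.7 mean -9.5 z 214.4 ext 25.2
G hooktop 72 s mid(min,max) -9.7 mean -10.9 z 183.5 ext 57.5
Gs tab 150 s mid(min,max) -8.8 mean -7.4 z 209.0 ext 28.3
Gs hooktop 85 s mid(min,max) -9.9 mean -7.2 z 182.0 ext 26.6
top knob z pct [133.2 137.  139.8]
top green cap before/after 94.7 86.2
top blue cap before/after 96.1 86.8
top yellow cap before/after 94.1 87.1
top red cap before/after 92.6 86.7
side knob z pct [128.9 134.1 134.9]
side green cap before/after 93.0 85.2
side blue cap before/after 93.8 85.3
side yellow cap before/after 93.5 85.5
side red cap before/after 91.2 85.0
```

View pics/topQ.png

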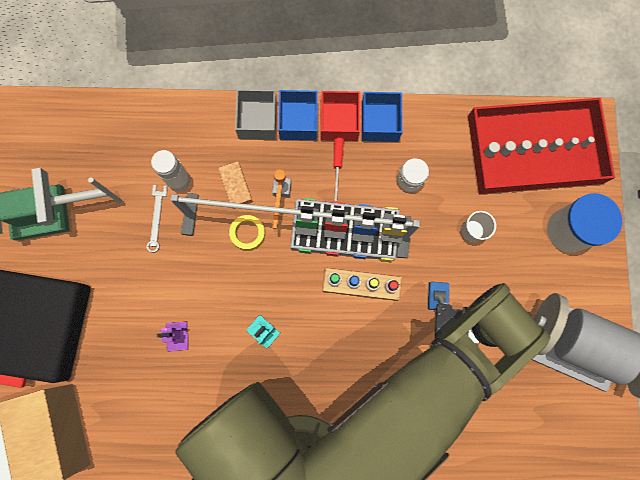

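View pics/wristQ.png

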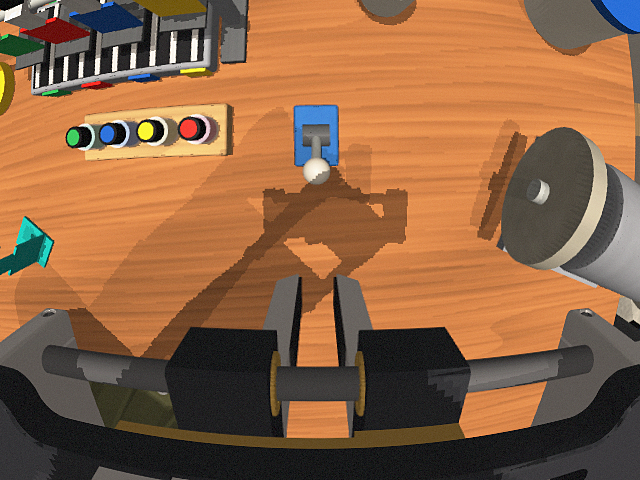

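Emit:
{"name": "jog_arm", "arguments": {"series": [0, 0, 0, 0, 0, -0.06, -0.65, 0, 0, 0, 0, 0, -0.12, -0.65, 0, 0, 0, 0, 0, -0.165, -0.65, 0, 0, 0, 0, 0, -0.1835, -0.65, 0, 0, 0, 0, 0, -0.1835, -0.65, 0, 0, 0, 0.02, -0.0016, -0.1835, -0.65, 0, 0, 0, 0.035, -0.0028, -0.1835, -0.65, 0, 0, 0, 0.05, -0.004, -0.1815, -0.65, 0, 0, 0, 0.065, -0.0052, -0.1785, -0.65, 0, 0, 0, 0.08, -0.0064, -0.1785, -0.65, 0, 0, 0, 0.09, -0.0072, -0.1795, -0.65, 0, 0, 0, 0.097, -0.0078, -0.1815, -0.65, 0, 0, 0, 0.1, -0.008, -0.1835, -0.65, 0, 0, 0, 0.1, -0.008, -0.1835, -0.65]}}

```text
clock: 45.8
eef_pos: [435.9, -349.4, 100.7]
eef_rot: [-0.603, 1.571, 2.457]
wrist_force: [0.6, 0.1, -0.6]
finger_gap: 16.0
```

Run:
```python
from shot import *
st()
o=shot('R',('side','wrist'))
cv2.imwrite('pics/sR.png',cv2.resize(o['side']['color'][120:280,350:510],None,fx=3.7,fy=3.7,interpolation=cv2.INTER_CUBIC))
```

```text
t 45.8 tcp [ 435.9 -349.4  100.7] tx [-0.  0. -1.] ty [-0.081 -0.997 -0.   ] yawY -1.652 tz [-1.    0.08  0.  ] F [ 0.6  0.1 -0.6] gap 16.0 j6 [-0.74  0.45  1.62 -0.    1.07  0.91]
```

View pics/sR.png

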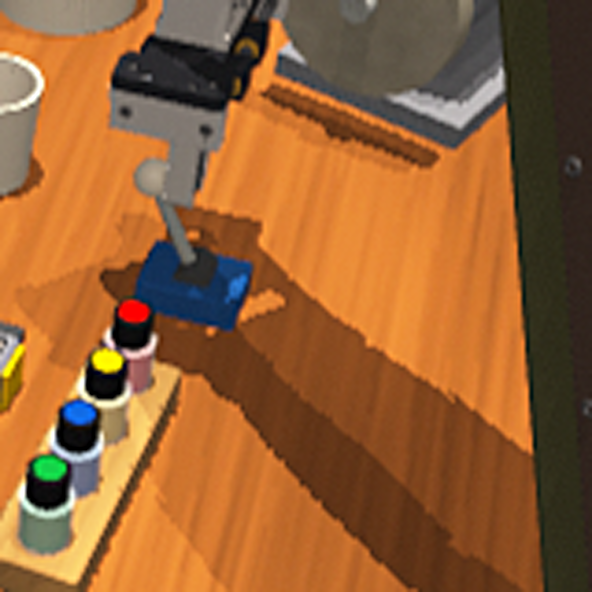

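View pics/wristR.png

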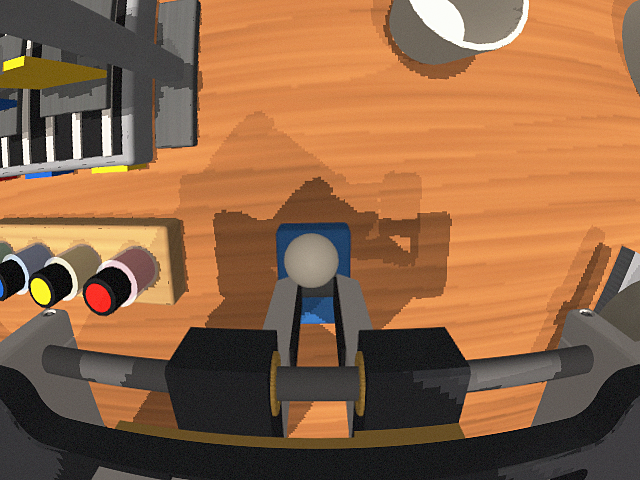

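Emit:
{"name": "jog_arm", "arguments": {"series": [0, 0, 0, 0.002, -0.0002, 0, -0.65, 0, 0, 0, 0.004, -0.0003, 0, -0.65, 0, 0, 0, 0.004, -0.0003, 0, -0.65]}}

```text
clock: 46.28
eef_pos: [439.3, -349.5, 100.6]
eef_rot: [-0.394, 1.569, 2.667]
wrist_force: [-6.6, 1.8, 0.9]
finger_gap: 16.2
```

Emit:
{"name": "jog_arm", "arguments": {"series": [0, 0, 0, 0.001, -0.0001, 0, -0.65, 0, 0, 0, 0.001, -0.0001, 0, -0.65, 0, 0, 0, -0.03, 0.0024, 0, -0.65, 0, 0, 0, -0.06, 0.005, 0.03, -0.65, 0, 0, 0, -0.09, 0.007, 0.09, -0.65, 0, 0, 0, -0.1, 0.008, 0.15, -0.65, 0, 0, 0, -0.1, 0.05, 0.19, -0.65, 0, 0, 0, -0.1, 0.1, 0.19, -0.65, 0, 0, 0, -0.1, 0.15, 0.19, -0.65, 0, 0, 0, -0.1, 0.15, 0.19, -0.65, 0, 0, 0, -0.1, 0.15, 0.19, -0.65]}}

```text
clock: 47.65
eef_pos: [340.2, -200.0, 291.2]
eef_rot: [2.474, 1.57, -0.748]
wrist_force: [0.9, -0.2, 0.2]
finger_gap: 16.5
```

Run:
```python
from shot import *
from hung import *
st()
o=shot('S',('side','top'))
for n,y in (('Y',-221),('B',-152),('R',-81),('G',-10)): hung(o['top'],y,n); hung(o['side'],y,n+'s')
for nm in ('top','side'):
    c=o[nm]; W=cloud(c);hsv=cv2.cvtColor(c['color'],cv2.COLOR_BGR2HSV)
    m=(hsv[...,1]<50)&(hsv[...,2]>140)&(np.hypot(W[...,0]-455,W[...,1]+349)<30)&(W[...,2]>75)&(W[...,2]<120)
    print(nm,'ball',m.sum(),np.median(W[m],0).round(1),W[m].min(0).round(1),W[m].max(0).round(1))
cv2.imwrite('pics/tS.png',cv2.resize(o['top']['color'][160:320,265:465],None,fx=4,fy=3.7,interpolation=cv2.INTER_CUBIC))
```

```text
t 47.65 tcp [ 340.2 -200.   291.2] tx [ 0.001 -0.001 -1.   ] ty [-0.081 -0.997  0.   ] yawY -1.652 tz [-1.    0.08 -0.  ] F [ 0.9 -0.2  0.2] gap 16.5 j6 [-0.62 -0.11  1.81 -0.    1.44  1.03]
Y tab 65 s mid(min,max) -220.0 mean -220.1 z 215.2 ext 25.1
Y hooktop 88 s mid(min,max) -219.0 mean -221.0 z 183.1 ext 54.9
Ys tab 104 s mid(min,max) -218.5 mean -216.4 z 208.5 ext 29.8
Ys hooktop 65 s mid(min,max) -220.4 mean -219.2 z 181.8 ext 25.0
B tab 80 s mid(min,max) -152.1 mean -152.1 z 214.5 ext 27.2
B hooktop 78 s mid(min,max) -153.2 mean -152.5 z 183.4 ext 53.0
Bs tab 118 s mid(min,max) -149.8 mean -148.0 z 208.5 ext 27.9
Bs hooktop 63 s mid(min,max) -151.4 mean -148.9 z 182.0 ext 27.2
R tab 70 s mid(min,max) -82.4 mean -82.2 z 214.4 ext 27.2
R hooktop 72 s mid(min,max) -80.2 mean -81.5 z 182.9 ext 59.6
Rs tab 131 s mid(min,max) -79.2 mean -77.8 z 208.6 ext 28.8
Rs hooktop 77 s mid(min,max) -81.0 mean -78.9 z 182.1 ext 30.1
G tab 70 s mid(min,max) -10.6 mean -10.0 z 213.9 ext 26.5
G hooktop 74 s mid(min,max) -8.6 mean -9.7 z 183.7 ext 60.6
Gs tab 148 s mid(min,max) -9.2 mean -6.9 z 209.0 ext 28.7
Gs hooktop 82 s mid(min,max) -10.0 mean -7.4 z 182.0 ext 26.2
top ball 77 [ 457.3 -347.5  101.9] [ 442.5 -359.    77.4] [ 469.8 -338.   108.7]
side ball 51 [ 457.8 -345.2   99.7] [ 445.1 -355.1   77.4] [ 468.5 -337.1  104.8]
```

View pics/tS.png

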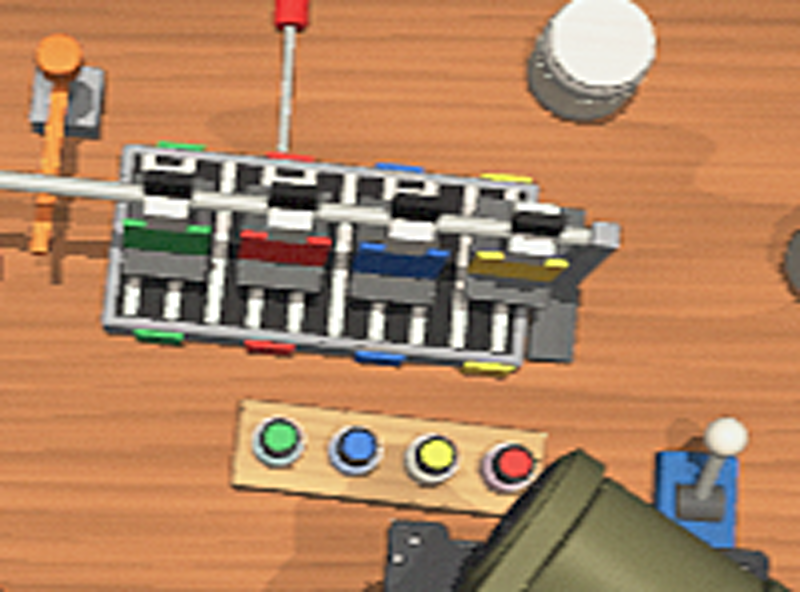

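View pics/sideS.png

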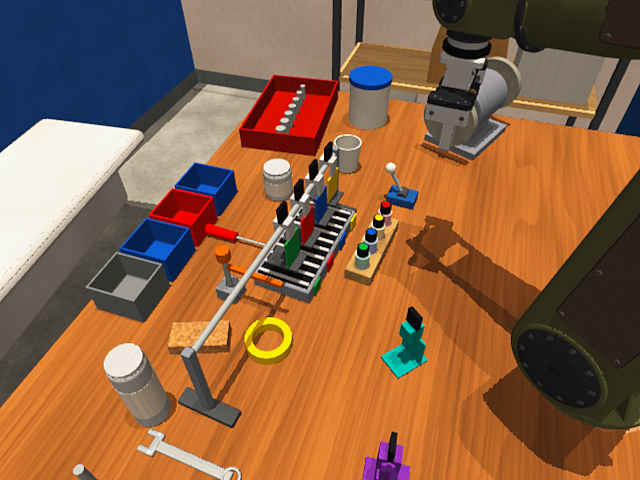

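Run:
```python
from h import *
for nm in ('top','side'):
  for tag,x0,y0 in (('0',384,-343),('S',457,-348)):
    c=load(f'pics/{nm}{tag}.npz');W=cloud(c);hsv=cv2.cvtColor(c['color'],cv2.COLOR_BGR2HSV)
    m=(hsv[...,1]<50)&(hsv[...,2]>140)&(np.hypot(W[...,0]-x0,W[...,1]-y0)<30)&(W[...,2]>85)&(W[...,2]<120)
    v,u=np.nonzero(m); cu,cv_=(u.min()+u.max())/2,(v.min()+v.max())/2
    print(nm,tag,m.sum(),'px',cu,cv_,u.max()-u.min()+1,v.max()-v.min()+1,'mid ray at z92',onz(c,cu,cv_,92).round(1))
```

```text
top 0 72 px 445.0 307.5 9 10 mid ray at z92 [ 386.9 -345.9   92. ]
top S 74 px 446.0 277.5 9 10 mid ray at z92 [ 459.4 -350.2   92. ]
side 0 49 px 420.5 172.5 10 8 mid ray at z92 [ 385.7 -352.8   92. ]
side S 49 px 390.5 166.5 10 8 mid ray at z92 [ 459.2 -354.3   92. ]
```

Emit:
{"name": "jog_arm", "arguments": {"series": [0, 0, 0, 0, -0.05, 0, -0.65, 0, 0, 0, 0, -0.1, 0, -0.65, 0, 0, 0, 0, -0.142, 0, -0.65, 0, 0, 0, 0, -0.142, -0.06, -0.65, 0, 0, 0, 0.02, -0.144, -0.12, -0.65, 0, 0, 0, 0.05, -0.146, -0.17, -0.65, 0, 0, 0, 0.07, -0.148, -0.19, -0.65, 0, 0, 0, 0.085, -0.149, -0.19, -0.65, 0, 0, 0, 0.095, -0.1498, -0.19, -0.65, 0, 0, 0, 0.099, -0.15, -0.19, -0.65, 0, 0, 0, 0.099, -0.15, -0.19, -0.65]}}

```text
clock: 49.12
eef_pos: [438.6, -350.0, 101.8]
eef_rot: [0.939, 1.57, -2.284]
wrist_force: [-4.1, 0.8, 2.5]
finger_gap: 16.6
```

Emit:
{"name": "jog_arm", "arguments": {"series": [0, 0, 0, 0.001, 0, 0, -0.65, 0, 0, 0, 0.002, 0, 0, -0.65, 0, 0, 0, 0.002, 0, 0, -0.65]}}

```text
clock: 49.5
eef_pos: [439.4, -350.0, 101.6]
eef_rot: [0.015, 1.568, 3.076]
wrist_force: [-14.7, 0.1, 5.8]
finger_gap: 16.3
```

Emit:
{"name": "jog_arm", "arguments": {"series": [0, 0, 0, -0.03, 0.0024, 0, -0.65, 0, 0, 0, -0.06, 0.005, 0.03, -0.65, 0, 0, 0, -0.09, 0.007, 0.09, -0.65, 0, 0, 0, -0.1, 0.008, 0.15, -0.65, 0, 0, 0, -0.1, 0.008, 0.18, -0.65, 0, 0, 0, -0.1, 0.008, 0.18, -0.65]}}

```text
clock: 50.25
eef_pos: [341.2, -342.3, 284.1]
eef_rot: [2.382, 1.565, -0.841]
wrist_force: [0.4, -0.7, -1.4]
finger_gap: 16.3
```

Run:
```python
from shot import *
from hung import *
st()
o=shot('T',('side','top'))
for n,y in (('Y',-221),('B',-152),('R',-81),('G',-10)): hung(o['top'],y,n)
c=o['side'];W=cloud(c);hsv=cv2.cvtColor(c['color'],cv2.COLOR_BGR2HSV)
m=(hsv[...,1]<50)&(hsv[...,2]>140)&(np.hypot(W[...,0]-457,W[...,1]+348)<30)&(W[...,2]>85)&(W[...,2]<120)
print(np.median(W[m],0))
cv2.imwrite('pics/sT.png',cv2.resize(c['color'][120:340,200:450],None,fx=2.7,fy=2.7,interpolation=cv2.INTER_CUBIC))
```

```text
t 50.25 tcp [ 341.2 -342.3  284.1] tx [ 0.004 -0.005 -1.   ] ty [-0.082 -0.997  0.004] yawY -1.653 tz [-1.    0.08 -0.  ] F [ 0.4 -0.7 -1.4] gap 16.3 j6 [-0.86  0.1   1.62  0.    1.41  0.79]
Y tab 63 s mid(min,max) -220.5 mean -220.2 z 215.3 ext 25.7
Y hooktop 86 s mid(min,max) -223.8 mean -222.7 z 182.9 ext 50.9
B tab 77 s mid(min,max) -152.0 mean -152.1 z 214.8 ext 27.7
B hooktop 74 s mid(min,max) -152.8 mean -152.3 z 182.8 ext 53.5
R tab 71 s mid(min,max) -82.5 mean -82.3 z 214.8 ext 27.3
R hooktop 72 s mid(min,max) -83.7 mean -81.6 z 183.7 ext 57.6
G tab 70 s mid(min,max) -10.6 mean -10.2 z 215.1 ext 26.6
G hooktop 77 s mid(min,max) -10.5 mean -10.0 z 181.8 ext 60.4
[ 458.01197603 -343.84469496   99.86303819]
```

View pics/sT.png

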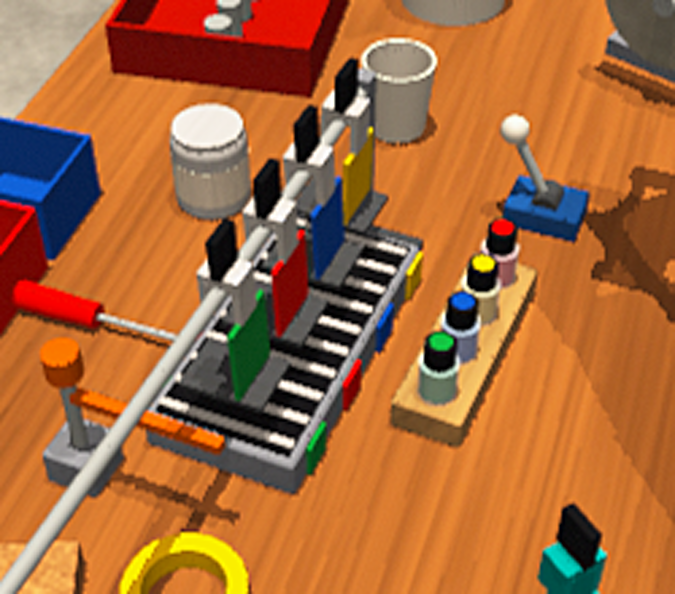

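The picture shows all four carriers over their marks, the stop up at crop (60,360), the lever leaning away at (515,130), and the caps home.

```bash
python3 -c "
from cell import manip
print(manip.sign_off())"
```

```text
the job is handed in; nothing more can be done
None
```

The job is done and handed in at about 50 s of the 210 s allowed. I did it in the order asked:

1. **Caps:** I pressed all four down to a rigid stop. The cameras then read their tops at 85–87 mm, against 86.5 mm for fully home.
2. **Stop down:** I pushed it down before hanging anything.
3. **Carriers:** I hooked yellow, blue, red and green on at the bare end and slid each along to its ring, lifting none of them over the panel. From the top camera, yellow, blue and green hang within about 0.5 mm of their ring centres.
4. **Stop up:** I pulled it until it hit its upper limit. The arm rose 45 mm and the knob top read about 135 mm.
5. **Dryer lever:** I threw it away from the robot until it hit its end stop, then pushed once more to be sure, which met about 15 N with almost no movement.

Two checks did not agree fully:
- **Red carrier:** the top camera put it about 1.5 mm to one side of its ring, and the side camera put it about 1.5 mm to the other side. I left it as it was.
- **Lever throw:** the cameras measured about 73 mm of ball travel, against 76.7 mm expected. The firm end stop suggests this is measurement error.

The bystanders and look-alikes looked unmoved in the pictures; I did not measure them. I saw no carrier knocked aside during the run.

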